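# Unload the axle shafts from the sloping stock rack

### The arm

A 6-joint arm with a two-finger parallel gripper is mounted at the origin on the work surface. World frame = base frame: x ahead of the robot, y to its left, z up, the work surface at z = 0. Lengths are in m, angles in rad, forces in N, time in s.
With the tool pointing down it reaches from about 0.35 to 0.975 m from the base axis. Payload 17.4 kg.
Tool frame: the origin (TCP) lies at the very end of the fingers, on their centre line; the grasp point (between the pads) lies 19 mm behind it; z points along the fingers, x is the direction in which the jaws open and shut, and the axes are right-handed (so a half turn about z gives the same grasp; the last joint's range is limited). The gripper opens to 85 mm and grips with 20 to 120 N. Pads are 22 mm wide; open, the fingers measure 114 mm over their backs; the gripper's body (76 mm by 85 mm) begins 54 mm behind the grasp point. The pads swing forward as they close: fully open they stand 13 mm farther back than shut.
Start: joints at [-1.168, 0.116, 1.442, -0, 1.584, -0.038], TCP at [0.288, -0.61, 0.231] pointing down, gripper open.
Joint ranges: [-2.83, 2.83], [-0.83, 2.19], [0.07, 2.5], [-1.14, 4.28], [0.01, 3], [-2.97, 2.97]. Speed limits (rad/s): [1.89, 1.89, 2.22, 3.14, 3.14, 3.14].

### API

Orientations are given as a rotation vector (axis times angle).
In Python, from workcell import read_state, get_image, camera_info, hand_in gives the robot as it stands.
- The arm moves only by the tool send_rows, never from a script. Its argument "targets" is a list of rows, each an object of numbers: "dx", "dy", "dz": the shift along the world's x, y, z in m; "roll": the turn about the world's z in degrees. In form: [{"dx": .., "dy": .., "dz": .., "roll": ..}, ...]. A call has 1 to 5 rows; each row shifts and turns the commanded pose from where the row before left it; what a row does not reach is not made up. A row lasts 1/12 s, in which the tool goes at most 41.7 mm and 7.16 degrees, less where a joint would pass 70% of its speed; a pose out of reach is approached as far as the arm can. A call with a gripper value outside its range is refused whole. "grip" is the closure in counts, from 0 (fully open) to 255 (shut), set as the call begins (left out, the last holds). The fingers move at their own pace and stop on an object; "grip_force" is the grip in N (left out, the last holds). Time passes only in rows, so rows that do not move let the fingers close. It gives the time, the measured TCP pose, the force and the opening at its end, in the units of the state.
- read_state(): the state, without advancing time (a new reading comes with each control period).
- get_image(name): name is "side" or "top" or "wrist"; returns the picture (480x640x3 uint8, red, green, blue); there is no depth.
- camera_info(name): a dict with "camera_matrix" (3x3 intrinsics, pixels), "extrinsics" (4x4, takes a point from world to camera coordinates); the wrist camera has in their place "T_tool_cam" (4x4, takes a point from camera to tool coordinates, whose origin is the TCP and whose axes are the tool frame's). Camera axes: x right, y up, looking along -z (the intrinsics and any distortion apply to the point x, -y, -z); pixel columns grow to the right and rows downward; lengths in m; the calibration is good to about 2 mm. A picture is of the moment at which its call begins: read the wrist's pose just before it. camera_info takes no time and is no camera call.
- hand_in(): hands the job in, once; it reports no verdict.
The state is a dict: "time_s": time; "joint_pos": joint angles; "joint_vel": joint speeds; "tau": joint torques, N m; "ee_pos": TCP position; "tool_rot": TCP orientation; "contact_force": force on the tool from outside, world axes, zero at the start; "moment": the same for the moment, N m; "gripper_width": finger opening in m.
Only numpy, scipy, OpenCV 4.12 (cv2) and the standard library are available. Lean on these libraries where they do the work, as an engineer would, in place of code of your own. Each camera call takes 0.05 s, during which the arm holds its last target.

### The job

Lift the retaining bar out of its two open brackets on the sloping rack and set it down on the rubber mat, lug upward. Then take the two stepped round axle shafts out of the rack and lay them flat, side by side on the floor of the grey tray, leaving the square bar in its place. Put things down rather than dropping them, and do not disturb the flywheel, the brass collar or the spanner.

Things in the scene. Friction and masses are not known exactly. Their poses are not given: they have to be found in the camera images.
- rack: Fixed wooden rack, foot 200 (x) x 270 (y) mm; origin: centre of its underside on the bench. Its slope rises at 30 degrees towards its +x: up the slope is u = (0.866, 0, 0.5), off the slope n = (-0.5, 0, 0.866) in its frame. Three parts lie along u in lanes at y = -58, 0, +58 mm (order varies), feet against a stop, 20 mm clear of the back board; once the bar is away they come off along n.
- rack_handle (a point): Middle of the rack's fixed carrying handle: a round steel bar 12 mm thick, 256 mm long along the rack's y, on legs at both ends that run down to the top end of the slope. It crosses right above the middles of the parts and the lug, in the way of a tool pointing straight down: come in along -n (tilted 30 degrees), leave along n for some 80 mm, then level towards the robot, before turning aside.
- rack_seat (a point): Fixed point: centre of the retaining bar's section, half-way along it, when seated. Axes as the rack's. The slots of the two dark steel brackets, at y = +-118 mm, open along n; they are 14 mm deep, 24 mm wide for the 20 mm wide bar.
- bar_lug (a point): Loose aluminium retaining bar 264 (its y) x 20 (x) x 12 (z) mm, 0.21 kg, with a grip lug 16 (x) x 30 (y) x 28 (z) mm standing on its middle. The point is the lug's centre, 14 mm above the bar's top face, 26 mm above its underside. z points out of the lug's top, along the rack's n when seated; the bar then lies across the three parts, 3 mm off them.
- shaft_a_mid (a point): Centre of a loose steel axle shaft, to be moved: round, 170 mm long (its x), 16 mm diameter, stepped down to 10 mm over the last 20 mm of both ends; 0.23 kg. In the rack x points up the slope, z off it. It lies in 20 mm wide, 12 mm deep notches of two cross-pieces 50 mm either side of its middle; the middle 88 mm is free to grip.
- shaft_b_mid (a point): Centre of the second axle shaft to be moved, the same as the first.
- square_mid (a point): Centre of a loose plain square steel bar, 170 (x) x 16 x 16 mm, about 0.33 kg, in one of the three lanes; it stays in the rack.
- mat_top (a point): Centre of the top face of the fixed black rubber mat, 140 (x) x 300 (y) x 3 mm, on the bench to the one side of the rack; z up. It may be on the robot's left or right.
- tray_in (a point): Centre of the inner floor of the fixed grey open tray, outside 240 (x) x 210 (y) x 28 mm, walls and floor 5 mm; z up, the rim 23 mm above this point. It is on the other side of the rack.
- flywheel: Loose dark steel flywheel lying on the bench between the robot and the rack, 84 mm diameter, 12 mm thick, hub 20 mm high; origin: centre of its underside. Leave alone.
- collar: Loose brass collar (ring) lying on the bench between the robot and the rack, 36 mm outside diameter, 16 mm high; origin: centre of its underside. Leave alone.
- spanner: Loose steel spanner 150 mm long (its x), lying on the bench between the robot and the rack; origin: at its middle, on the bench. Leave alone.
Not all that is in view belongs to the job. Leave any orange or red look-alike of the part that bears shaft_b_mid alone. What is shaped like the part that bears shaft_a_mid but pink is not meant.

How it is judged:
On the way, in this order (a step that is already met when the one before it is completed fails the run):
1. the retaining bar is lifted at least 60 mm away from its seat while all three parts still lie in the rack (each moved less than 20 mm) (distance between bar_lug and rack_seat above 0.08 m and distance of bar_lug from where it was at the start of the episode above 0.06 m and distance of each of shaft_a_mid, shaft_b_mid, square_mid from where it was at the start of the episode below 0.02 m), for 0.1 s.
2. the bar lies flat on the mat, lug up, released, with both shafts still in the rack (x of bar_lug in the frame of mat_top between -0.07 and 0.07 m and y of bar_lug in the frame of mat_top between -0.145 and 0.145 m and z of bar_lug in the frame of mat_top between 0.02 and 0.03 m and angle between bar_lug's own z axis and vertical below 0.1 rad and contact force between the fingers and bar below 0.1 N and distance of each of shaft_a_mid, shaft_b_mid from where it was at the start of the episode below 0.02 m), for 0.2 s.
At the end, for the whole second after the job is handed in: Bar flat on the mat, lug up (within 6 degrees), its centre over the mat; both shafts level (within 6 degrees) on the tray's floor inside its walls, not stacked or on the rim; square bar within 20 mm of its start in the rack; bar and shafts at rest (x of bar_lug in the frame of mat_top between -0.07 and 0.07 m and y of bar_lug in the frame of mat_top between -0.145 and 0.145 m and z of bar_lug in the frame of mat_top between 0.02 and 0.03 m and angle between bar_lug's own z axis and vertical below 0.1 rad and x of shaft_a_mid in the frame of tray_in between -0.115 and 0.115 m and y of shaft_a_mid in the frame of tray_in between -0.1 and 0.1 m and z of shaft_a_mid in the frame of tray_in between 0.004 and 0.013 m and angle between shaft_a_mid's own x axis and vertical between 1.466 and 1.676 rad and linear speed of each of shaft_a, shaft_b, bar below 0.02 m/s and x of shaft_b_mid in the frame of tray_in between -0.115 and 0.115 m and y of shaft_b_mid in the frame of tray_in between -0.1 and 0.1 m and z of shaft_b_mid in the frame of tray_in between 0.004 and 0.013 m and angle between shaft_b_mid's own x axis and vertical between 1.466 and 1.676 rad and distance of square_mid from where it was at the start of the episode below 0.02 m); the robot touches nothing.
It fails at once if the square bar is moved more than 20 mm (distance of square_mid from where it was at the start of the episode above 0.02 m).
It fails at once if the retaining bar is dropped: it moves faster than 0.8 m/s while the fingers do not touch it (a free fall of more than about 30 mm) (linear speed of bar above 0.8 m/s and contact force between the fingers and bar below 0.05 N).
It fails at once if a shaft is dropped: it moves faster than 0.8 m/s while the fingers do not touch it (a free fall of more than about 30 mm) ((linear speed of shaft_a above 0.8 m/s and contact force between the fingers and shaft_a below 0.05 N) or (linear speed of shaft_b above 0.8 m/s and contact force between the fingers and shaft_b below 0.05 N)).
It fails at once if the flywheel, the brass collar or the spanner is moved more than 20 mm (distance of any of flywheel, collar, spanner from where it was at the start of the episode above 0.02 m).
It also fails if it takes over 72 s, if anything falls off the work surface, if the arm or the gripper's body presses on something with over 40 N, if the wrist force passes 120 N, or if a joint passes its speed limit or range.

## Working session

There is one attempt and no reset: what is moved stays moved. The work goes in short steps, Python scripts to look and compute and a tool call to move; the robot and the scene stay as the last step left them, time stands still between calls to the robot, and variables do not carry over. Pictures are saved under pics/ and viewed, and the job is handed in when it is done.

Besides the shell and the picture viewer there is one more tool, called after "Emit:" as a command line: name --argument value ..., lists and objects as JSON in quotes. send_rows: Moves the arm, as the interface text tells. Its arguments: {"type":"object","properties":{"targets":{"type":"array","items":{"type":"object","properties":{"dx":{"type":"number"},"dy":{"type":"number"},"dz":{"type":"number"},"roll":{"type":"number"}}}},"grip":{"type":"number"},"grip_force":{"type":"number"}},"required":["targets"]}

```bash
mkdir -p pics; ls; python3 - <<'E'
from workcell import *
import cv2, numpy as np
s=read_state(); print(s)
for n in ("side","top","wrist"):
    im=get_image(n); cv2.imwrite(f"pics/{n}0.png",im[:,:,::-1])
    print(n,camera_info(n))
E
```

```text
pics
{'time_s': 0.0, 'joint_pos': array([-1.16778667e+00,  1.16501057e-01,  1.44227381e+00, -7.27383827e-06,
        1.58399632e+00, -3.78209813e-02]), 'joint_vel': array([-0.00128794,  0.00063676, -0.00019216,  0.00086608, -0.000349  ,
        0.0003457 ]), 'tau': array([-2.29200436e-03, -7.31985998e+01, -6.32496929e+01, -1.33604931e-04,
        6.46691115e-03,  3.74255293e-09]), 'ee_pos': array([ 0.28791842, -0.61030295,  0.2305467 ]), 'tool_rot': array([-2.65282253e+00,  1.68165826e+00,  1.53110964e-03]), 'contact_force': array([-0.35925221,  0.18629936,  0.0502583 ]), 'moment': array([-0.04656227, -0.01411441,  0.05364053]), 'gripper_width': 0.08535942955609326}
side {'camera_matrix': array([[461.15699205,   0.        , 320.50475656],
       [  0.        , 461.15699205, 243.34786889],
       [  0.        ,   0.        ,   1.        ]]), 'extrinsics': array([[-0.96506394, -0.26178468, -0.01097117,  0.46504665],
       [ 0.15860616, -0.61700251,  0.77081255, -0.18462294],
       [-0.20855615,  0.7421433 ,  0.63696754, -0.98893603],
       [ 0.        ,  0.        ,  0.        ,  1.
[... 284 characters left out ...]
,  0.01504687,  0.04376447, -0.49293942],
       [-0.04383025,  0.00406957,  0.9990307 , -1.32621919],
       [ 0.        ,  0.        ,  0.        ,  1.        ]])}
wrist {'camera_matrix': array([[362.77382672,   0.        , 315.3494326 ],
       [  0.        , 362.77382672, 243.75742567],
       [  0.        ,   0.        ,   1.        ]]), 'T_tool_cam': array([[ 9.99997711e-01, -1.04793881e-03, -1.86523623e-03,
         4.17368287e-04],
       [-1.51645645e-03, -9.62173188e-01, -2.72434316e-01,
        -6.91030915e-02],
       [-1.50918580e-03,  2.72436521e-01, -9.62172575e-01,
        -1.41928622e-01],
       [ 0.00000000e+00,  0.00000000e+00,  0.00000000e+00,
         1.00000000e+00]])}
```

View pics/side0.png

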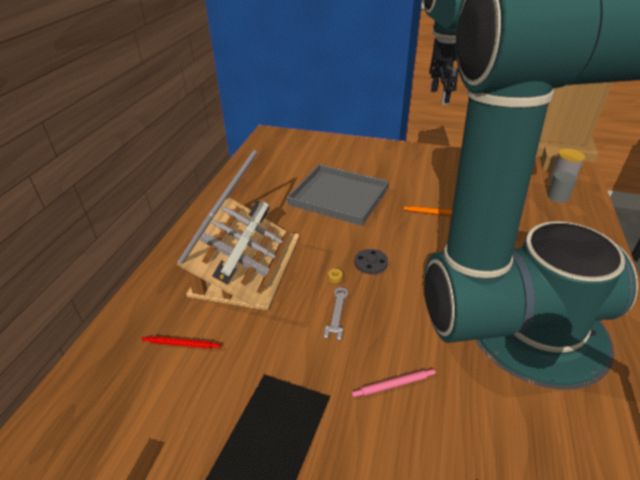

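View pics/top0.png

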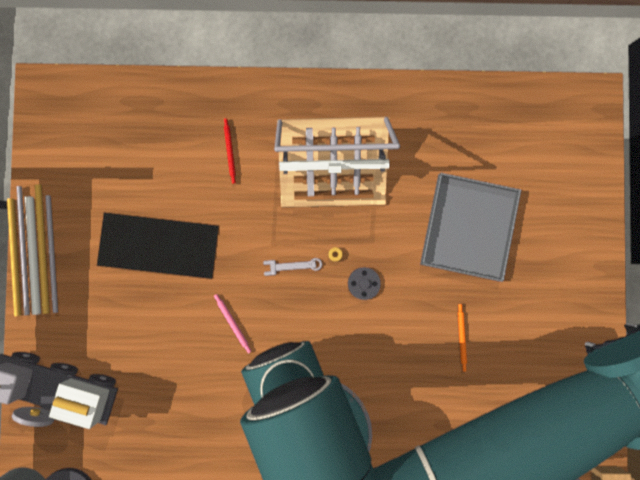

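View pics/wrist0.png

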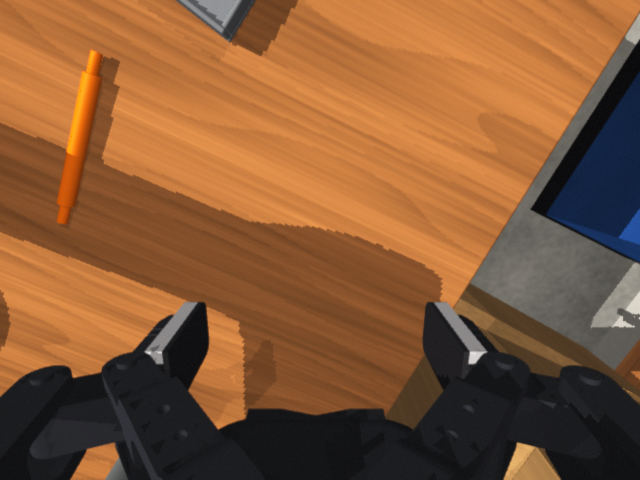

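```bash
cat > h.py <<'E'
from workcell import *
import cv2, numpy as np
from scipy.spatial.transform import Rotation as R
def ray(n,px,st=None):
    c=camera_info(n);K=c['camera_matrix']
    d=np.array([(px[0]-K[0,2])/K[0,0],-(px[1]-K[1,2])/K[1,1],-1.])
    if n=='wrist':
        st=st or read_state();T=np.eye(4);T[:3,:3]=R.from_rotvec(st['tool_rot']).as_matrix();T[:3,3]=st['ee_pos'];M=T@c['T_tool_cam']
    else: M=np.linalg.inv(c['extrinsics'])
    d=M[:3,:3]@d
    return M[:3,3],d/np.linalg.norm(d)
def onz(n,px,z,st=None):
    o,d=ray(n,px,st);return o+d*(z-o[2])/d[2]
def tri(a,pa,b,pb,sa=None,sb=None):
    o1,d1=ray(a,pa,sa);o2,d2=ray(b,pb,sb)
    A=np.c_[d1,-d2];t=np.linalg.lstsq(A,o2-o1,rcond=None)[0]
    p,q=o1+t[0]*d1,o2+t[1]*d2
    return (p+q)/2,np.linalg.norm(p-q)
def proj(n,p):
    c=camera_info(n);K=c['camera_matrix'];E=c['extrinsics'];x=E[:3,:3]@np.asarray(p)+E[:3,3]
    return np.array([K[0,2]+K[0,0]*x[0]/-x[2],K[1,2]+K[1,1]*x[1]/x[2]])
def crop(im,x0,y0,x1,y1,f,name):
    c=im[y0:y1,x0:x1,::-1];cv2.imwrite('pics/'+name,cv2.resize(c,None,fx=f,fy=f,interpolation=cv2.INTER_CUBIC))
E
python3 - <<'E'
from h import *
np.set_printoptions(precision=4,suppress=True)
print(tri('top',(277,149),'side',(183,262)),tri('top',(396,148),'side',(255,153)))
t=cv2.imread('pics/top0.png')[:,:,::-1];s=cv2.imread('pics/side0.png')[:,:,::-1]
crop(t,265,105,410,220,5,'topc.png');crop(s,170,140,310,320,4,'sidec.png')
E
```

```text
(array([0.724 , 0.1126, 0.1287]), np.float64(0.049915436001366546)) (array([ 0.6818, -0.1595,  0.2488]), np.float64(0.0020124042676256705))
```

View pics/topc.png

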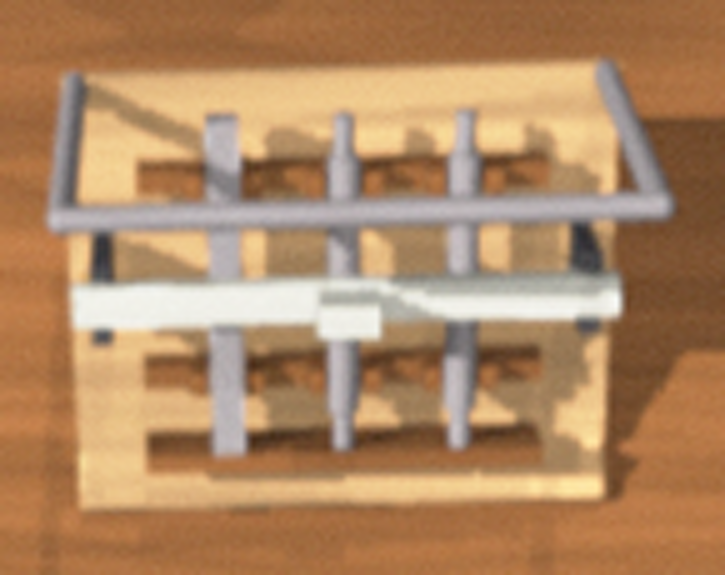

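View pics/sidec.png

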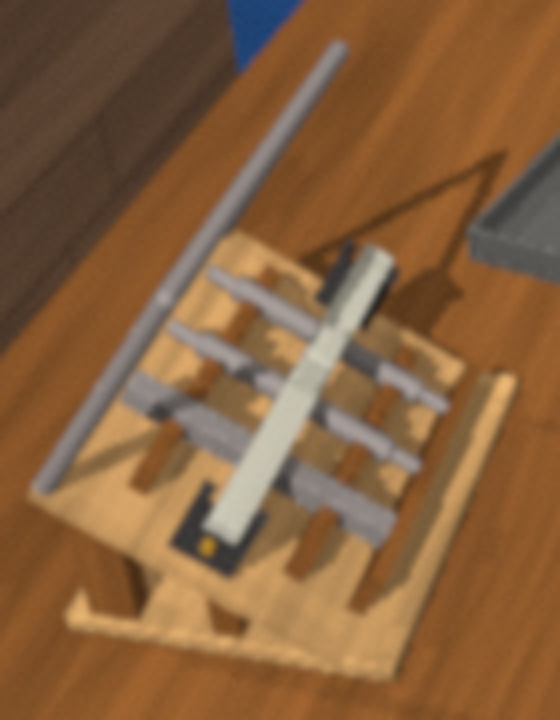

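```bash
python3 - <<'E'
from h import *
np.set_printoptions(precision=4,suppress=True)
T=lambda x,y:(265+x/5,105+y/5)
S=lambda x,y:(170+x/4,140+y/4)
for n in('side','top'):print(ray(n,(320,240))[0])
L=[('hL',(60,217),(160,300)),('hR',(662,206),(340,45)),
('legtopL',(72,80),(40,490)),('legtopR',(606,68),(235,235)),
('lugtop c',(348,322),(325,352)),
('barL upper-front corner',(76,327),(205,535)),
('barR end',(618,300),(378,255)),
('mid shaft foot',(343,447),(415,466)),('mid shaft head',(343,117),(175,325)),
('R shaft foot',(458,447),(443,406)),('R shaft head',(464,114),(213,270)),
('sq foot',(230,452),(383,535)),('sq head',(221,120),(135,383)),
('frontR',(605,495),(510,378)),('frontL',(82,505),(395,675))]
for n,a,b in L:print(n,*tri('top',T(*a),'side',S(*b)))
E
```

```text
[0.2718 0.7418 0.7773]
[0.4342 0.0196 1.3465]
hL [0.6771 0.0937 0.2471] 0.0015750645007225113
hR [ 0.6839 -0.1623  0.2518] 0.00038117302410914296
legtopL [0.7739 0.0981 0.1044] 0.0011865780863034067
legtopR [ 0.7794 -0.1614  0.1021] 0.01182562958299648
lugtop c [ 0.6565 -0.0352  0.1226] 0.0013055508631858283
barL upper-front corner [0.6653 0.0986 0.0961] 0.019450651057920428
barR end [ 0.674  -0.1661  0.1002] 0.002785443873587244
mid shaft foot [ 0.6077 -0.037   0.0435] 0.0017614762947398585
mid shaft head [ 0.7515 -0.032   0.1271] 0.002403324939701501
R shaft foot [ 0.609  -0.0946  0.0444] 0.0028473761682949517
R shaft head [ 0.7535 -0.0893  0.1273] 0.0030326267435782307
sq foot [0.6061 0.0202 0.0388] 0.0042600272684869865
sq head [0.7487 0.0256 0.1284] 0.0024827102696606904
frontR [ 0.5906 -0.1736  0.0097] 0.004135209738541653
frontL [0.5781 0.095  0.0063] 0.0032024318808522
```

Emit:
send_rows --targets '[{"dx":0.04,"dy":0,"dz":0.01},{"dx":0.04,"dy":0.005,"dz":0.01},{"dx":0.04,"dy":0.005,"dz":0.01},{"dx":0.04,"dy":0.005,"dz":0.01},{"dx":0.04,"dy":0.005,"dz":0.01}]'

```text
invalid input at $.targets[0]: expected keys dx, dy, dz, roll
```

Emit:
send_rows --targets '[{"dx":0.04,"dy":0.01},{"dx":0.04,"dy":0.01},{"dx":0.04,"dy":0.01},{"dx":0.04,"dy":0.01},{"dx":0.04,"dy":0.01}]'

```text
invalid input at $.targets[0]: expected keys dx, dy, dz, roll
```

Emit:
send_rows --targets '[{"dx":0.04,"dy":0,"dz":0.01,"roll":0},{"dx":0.04,"dy":0.005,"dz":0.01,"roll":0},{"dx":0.04,"dy":0.005,"dz":0.01,"roll":0},{"dx":0.04,"dy":0.005,"dz":0.01,"roll":0},{"dx":0.04,"dy":0.005,"dz":0.01,"roll":0}]'

```text
time_s: 0.57
ee_pos: [0.4898, -0.5899, 0.2815]
tool_rot: [-2.653, 1.682, 0.001]
contact_force: [-0.1, -0.5, 0.3]
gripper_width: 0.0851
```

Emit:
send_rows --targets '[{"dx":0.04,"dy":0.01,"dz":0,"roll":0},{"dx":0.04,"dy":0.01,"dz":0,"roll":0},{"dx":0.04,"dy":0.01,"dz":0,"roll":0},{"dx":0.04,"dy":0.01,"dz":0,"roll":0},{"dx":0.04,"dy":0.01,"dz":0,"roll":0}]'

```text
time_s: 0.98
ee_pos: [0.6898, -0.5395, 0.2809]
tool_rot: [-2.653, 1.682, 0.001]
contact_force: [-0.1, -0.7, 1.0]
gripper_width: 0.0852
```

Emit:
send_rows --targets '[{"dx":0.03,"dy":-0.02,"dz":0,"roll":0},{"dx":0.03,"dy":-0.02,"dz":0,"roll":0},{"dx":0.03,"dy":-0.02,"dz":0,"roll":0},{"dx":0.03,"dy":-0.02,"dz":0,"roll":0},{"dx":0.03,"dy":-0.02,"dz":0,"roll":0}]'

```text
time_s: 1.4
ee_pos: [0.7821, -0.6032, 0.2808]
tool_rot: [2.653, -1.682, 0.011]
contact_force: [0.7, 0.5, 0.4]
gripper_width: 0.0854
```

Emit:
send_rows --targets '[{"dx":0.03,"dy":-0.02,"dz":0,"roll":0},{"dx":0.03,"dy":-0.02,"dz":0,"roll":0},{"dx":0.03,"dy":-0.02,"dz":0,"roll":0},{"dx":0.03,"dy":-0.02,"dz":0,"roll":0},{"dx":0.03,"dy":-0.02,"dz":0,"roll":0}]'

```text
time_s: 1.82
ee_pos: [0.832, -0.6271, 0.2284]
tool_rot: [2.642, -1.675, 0.164]
contact_force: [-0.3, 0.0, 0.2]
gripper_width: 0.0854
```

```bash
python3 - <<'E'
from h import *
s=read_state();print(s['joint_pos'],s['ee_pos'],np.hypot(*s['ee_pos'][:2]),R.from_rotvec(s['tool_rot']).as_matrix().round(4))
E
```

```text
[-0.67100835  1.09452967  0.07362962  0.00224958  1.8682881   0.45977541] [ 0.83196926 -0.62714319  0.22842817] 1.0418644053312598 [[ 0.4227 -0.9024  0.0835]
 [-0.9014 -0.4282 -0.0636]
 [ 0.0931 -0.0484 -0.9945]]
```

Emit:
send_rows --targets '[{"dx":0.03,"dy":-0.02,"dz":0.01,"roll":0},{"dx":0.03,"dy":-0.02,"dz":0.01,"roll":0},{"dx":0.03,"dy":-0.02,"dz":0.01,"roll":0},{"dx":0.03,"dy":-0.02,"dz":0.01,"roll":0},{"dx":0.03,"dy":-0.02,"dz":0.01,"roll":0}]'

```text
time_s: 2.23
ee_pos: [0.8668, -0.6412, 0.2277]
tool_rot: [2.622, -1.662, 0.348]
contact_force: [0.1, 0.4, -0.2]
gripper_width: 0.0858
```

```bash
python3 - <<'E'
from h import *
s=read_state();print(s['joint_pos'],s['ee_pos'],np.hypot(*s['ee_pos'][:2]),R.from_rotvec(s['tool_rot']).as_matrix().round(4))
E
```

```text
[-0.66156502  1.10123727  0.07295527  0.00368164  1.74351579  0.46935911] [ 0.86677629 -0.64123587  0.22767593] 1.0781857795972936 [[ 0.4091 -0.8951  0.1774]
 [-0.8911 -0.4338 -0.1335]
 [ 0.1965 -0.1035 -0.975 ]]
```

Emit:
send_rows --targets '[{"dx":-0.03,"dy":0.025,"dz":0.03,"roll":0},{"dx":-0.03,"dy":0.025,"dz":0.02,"roll":0},{"dx":-0.03,"dy":0.025,"dz":0,"roll":0}]'

```text
time_s: 2.48
ee_pos: [0.8246, -0.606, 0.2553]
tool_rot: [2.622, -1.662, 0.348]
contact_force: [0.7, -0.3, 1.6]
gripper_width: 0.0852
```

```bash
python3 - <<'E'
from h import *
s=read_state();print(s['joint_pos'],s['ee_pos'],np.hypot(*s['ee_pos'][:2]),R.from_rotvec(s['tool_rot']).as_matrix().round(4))
E
```

```text
[-0.65956759  0.83082812  0.46483556  0.00313103  1.62170668  0.47086687] [ 0.82459988 -0.60599058  0.25529397] 1.0233227968560057 [[ 0.409  -0.8951  0.1776]
 [-0.891  -0.4337 -0.1338]
 [ 0.1968 -0.1036 -0.975 ]]
```

```bash
cat >> h.py <<'E'
def F(tilt,yaw,flip=0):
    # tool z=( sin t,0,-cos t) yawed, jaw x = +y (flip: -y)
    t=np.radians(tilt);z=np.array([np.sin(t),0,-np.cos(t)]);x=np.array([0,1.,0])*(-1 if flip else 1)
    return R.from_euler('z',yaw,degrees=True)*R.from_matrix(np.c_[x,np.cross(z,x),z])
def cur():
    s=read_state();return R.from_rotvec(s['tool_rot'])
E
python3 - <<'E'
from h import *
C=cur()
for fl in(0,1):
    D=F(30,1.7,fl)*C.inv()
    a=D.as_euler('ZYZ',degrees=True)
    print(fl,a, [a[0]+180,-a[1],a[2]+180])
E
```

```text
0 [162.87313149  37.57417867  -9.5355506 ] [np.float64(342.87313148664), np.float64(-37.57417866959358), np.float64(170.46444940250467)]
1 [-151.97919969   26.34731368  131.4353437 ] [np.float64(28.020800308770873), np.float64(-26.34731368157369), np.float64(311.435343697037)]
```

Emit:
send_rows --targets '[{"dx":-0.024,"dy":0.018,"dz":0,"roll":7},{"dx":-0.024,"dy":0.018,"dz":0,"roll":7},{"dx":-0.024,"dy":0.018,"dz":0,"roll":7},{"dx":-0.024,"dy":0.018,"dz":0,"roll":7},{"dx":-0.024,"dy":0.018,"dz":0,"roll":7}]'

```text
time_s: 2.9
ee_pos: [0.708, -0.5187, 0.2548]
tool_rot: [-2.968, 0.813, -0.337]
contact_force: [1.1, -0.2, 0.3]
gripper_width: 0.0854
```

Emit:
send_rows --targets '[{"dx":0,"dy":0,"dz":0.01,"roll":7},{"dx":0,"dy":0,"dz":0.01,"roll":7},{"dx":0,"dy":0,"dz":0.01,"roll":7},{"dx":0,"dy":0,"dz":0.01,"roll":7},{"dx":0,"dy":0,"dz":0.01,"roll":7}]'

```text
time_s: 3.32
ee_pos: [0.7092, -0.5197, 0.3054]
tool_rot: [-3.017, -0.115, -0.293]
contact_force: [-0.6, 0.0, -0.7]
gripper_width: 0.0856
```

Emit:
send_rows --targets '[{"dx":0,"dy":0,"dz":0,"roll":7},{"dx":0,"dy":0,"dz":0,"roll":7},{"dx":0,"dy":0,"dz":0,"roll":7},{"dx":0,"dy":0,"dz":0,"roll":7},{"dx":0,"dy":0,"dz":0,"roll":7}]'

```text
time_s: 3.73
ee_pos: [0.7093, -0.5199, 0.3045]
tool_rot: [-2.799, -1.001, -0.224]
contact_force: [-0.2, 0.0, 0.0]
gripper_width: 0.0855
```

Emit:
send_rows --targets '[{"dx":0,"dy":0,"dz":0,"roll":7},{"dx":0,"dy":0,"dz":0,"roll":7},{"dx":0,"dy":0,"dz":0,"roll":7},{"dx":0,"dy":0,"dz":0,"roll":7}]'

```text
time_s: 4.07
ee_pos: [0.7094, -0.5199, 0.3043]
tool_rot: [-2.452, -1.633, -0.157]
contact_force: [-0.4, -0.3, -0.0]
gripper_width: 0.0852
```

```bash
cat > chk.py <<'E'
from h import *
s=read_state();C=cur();print(s['time_s'],s['joint_pos'].round(3),s['ee_pos'].round(4),'az',np.degrees(np.arctan2(s['ee_pos'][1],s['ee_pos'][0])))
M=C.as_matrix();print('x',M[:,0].round(4),'z',M[:,2].round(4),'tilt',np.degrees(np.arccos(-M[2,2])),'tiltaz',np.degrees(np.arctan2(M[1,2],M[0,2])))
for fl in(0,1):
    a=(F(30,1.7,fl)*C.inv()).as_euler('ZYZ',degrees=True)
    print(fl,a,[a[0]+180,-a[1],a[2]+180])
E
python3 chk.py
```

```text
4.0667 [-0.712  0.725  0.545  0.17   2.022 -1.824] [ 0.7094 -0.5199  0.3043] az -36.238227847277315
x [0.3869 0.9017 0.193 ] z [-0.0178  0.2166 -0.9761] tilt 12.552658290225072 tiltaz 94.70407268171947
0 [ 163.12913633   37.30814156 -141.81574044] [np.float64(343.12913632637236), np.float64(-37.30814156196732), np.float64(38.184259562070906)]
1 [-1.52626148e+02  2.64579399e+01 -6.21156442e-02] [np.float64(27.373851904307344), np.float64(-26.457939930494224), np.float64(179.93788435579552)]
```

Emit:
send_rows --targets '[{"dx":0.033,"dy":-0.024,"dz":0,"roll":2},{"dx":0.033,"dy":-0.024,"dz":0,"roll":0},{"dx":0.033,"dy":-0.024,"dz":0,"roll":0},{"dx":0.033,"dy":-0.024,"dz":0,"roll":0},{"dx":0.033,"dy":-0.024,"dz":0,"roll":0}]'

```text
time_s: 4.48
ee_pos: [0.7789, -0.5665, 0.2686]
tool_rot: [-2.469, -1.654, -0.177]
contact_force: [1.3, -1.5, -2.7]
gripper_width: 0.0855
```

Emit:
send_rows --targets '[{"dx":0.033,"dy":-0.024,"dz":0.005,"roll":0},{"dx":0.033,"dy":-0.024,"dz":0.005,"roll":0},{"dx":0.033,"dy":-0.024,"dz":0.005,"roll":0},{"dx":0.033,"dy":-0.024,"dz":0.005,"roll":0},{"dx":0.033,"dy":-0.024,"dz":0.005,"roll":0}]'

```text
time_s: 4.9
ee_pos: [0.8231, -0.5899, 0.2412]
tool_rot: [-2.575, -1.709, -0.258]
contact_force: [-0.4, -0.2, 0.3]
gripper_width: 0.0854
```

```bash
python3 chk.py
```

```text
4.9 [-0.696  1.085  0.073  0.186  1.969 -1.795] [ 0.8231 -0.5899  0.2412] az -35.62851386010383
x [0.3788 0.9115 0.1604] z [ 0.1159  0.1253 -0.9853] tilt 9.823825266459947 tiltaz 47.23314616720875
0 [ 161.76674581   28.06639597 -139.6883898 ] [np.float64(341.7667458068364), np.float64(-28.06639597189969), np.float64(40.31161020213753)]
1 [-161.8435931    34.48738822    8.88299636] [np.float64(18.156406899618958), np.float64(-34.487388221634355), np.float64(188.88299636010842)]
```

Emit:
send_rows --targets '[{"dx":0.03,"dy":-0.022,"dz":0.02,"roll":4},{"dx":0.03,"dy":-0.022,"dz":0.02,"roll":0},{"dx":0.03,"dy":-0.022,"dz":0.02,"roll":0},{"dx":0.03,"dy":-0.022,"dz":0.02,"roll":0},{"dx":0.03,"dy":-0.022,"dz":0.02,"roll":0}]'

```text
time_s: 5.32
ee_pos: [0.8437, -0.5978, 0.275]
tool_rot: [2.492, 1.76, 0.32]
contact_force: [0.9, -0.6, -0.7]
gripper_width: 0.0853
```

```bash
python3 chk.py
```

```text
5.3167 [-0.692  1.054  0.073  0.191  1.882 -1.851] [ 0.8437 -0.5978  0.275 ] az -35.319179690228786
x [0.3209 0.9386 0.1268] z [ 0.2116  0.0594 -0.9755] tilt 12.696837120925755 tiltaz 15.681364031186032
0 [ 160.81779928   20.83243383 -141.49996154] [np.float64(340.81779927808105), np.float64(-20.832433827976384), np.float64(38.5000384559884)]
1 [-167.15188828   40.96834705   10.41215822] [np.float64(12.848111719332053), np.float64(-40.968347047010326), np.float64(190.4121582221118)]
```

Emit:
send_rows --targets '[{"dx":0.033,"dy":-0.024,"dz":0.01,"roll":3},{"dx":0.033,"dy":-0.024,"dz":0.01,"roll":0},{"dx":0.033,"dy":-0.024,"dz":0.01,"roll":0},{"dx":0.033,"dy":-0.024,"dz":0.01,"roll":0},{"dx":0.033,"dy":-0.024,"dz":0.01,"roll":0}]'

```text
time_s: 5.73
ee_pos: [0.8821, -0.6187, 0.2586]
tool_rot: [2.358, 1.738, 0.371]
contact_force: [0.2, -0.7, -0.4]
gripper_width: 0.0854
```

Emit:
send_rows --targets '[{"dx":0.033,"dy":-0.024,"dz":0.01,"roll":0},{"dx":0.033,"dy":-0.024,"dz":0.01,"roll":0},{"dx":0.033,"dy":-0.024,"dz":0.01,"roll":0},{"dx":0.033,"dy":-0.024,"dz":0.01,"roll":0},{"dx":0.033,"dy":-0.024,"dz":0.01,"roll":0}]'

```text
time_s: 6.15
ee_pos: [0.9206, -0.6408, 0.2482]
tool_rot: [2.264, 1.649, 0.416]
contact_force: [0.0, 0.1, -0.6]
gripper_width: 0.0857
```

```bash
python3 chk.py
```

```text
6.15 [-0.682  1.099  0.073  0.198  1.587 -1.899] [ 0.9206 -0.6408  0.2482] az -34.83844673608963
x [0.2958 0.9539 0.0512] z [ 0.4071 -0.0774 -0.9101] tilt 24.47973764280449 tiltaz -10.770899370348234
0 [ 154.36026343    6.39513871 -135.57542573] [np.float64(334.3602634328422), np.float64(-6.3951387101612305), np.float64(44.42457427395297)]
1 [-174.69149      54.36809205   15.12641269] [np.float64(5.308510003029198), np.float64(-54.36809204973654), np.float64(195.12641268863987)]
```

Emit:
send_rows --targets '[{"dx":0.033,"dy":-0.024,"dz":0.01,"roll":7},{"dx":0.033,"dy":-0.024,"dz":0.01,"roll":2},{"dx":0.033,"dy":-0.024,"dz":0.01,"roll":0},{"dx":0.033,"dy":-0.024,"dz":0.01,"roll":0}]'

```text
time_s: 6.48
ee_pos: [0.9449, -0.6526, 0.24]
tool_rot: [2.07, 1.748, 0.474]
contact_force: [0.6, -0.3, -0.4]
gripper_width: 0.0856
```

```bash
python3 chk.py
```

```text
6.4833 [-0.691  1.12   0.073  0.259  1.494 -2.054] [ 0.9449 -0.6526  0.24  ] az -34.632951088497094
x [0.1654 0.9862 0.0075] z [ 0.4919 -0.0758 -0.8673] tilt 29.849267880086135 tiltaz -8.765357569620882
0 [ 111.25723178    0.45876669 -100.03908411] [np.float64(291.2572317816053), np.float64(-0.4587666891176527), np.float64(79.96091588909268)]
1 [-177.80005205   59.84737313    9.26759583] [np.float64(2.199947949348683), np.float64(-59.847373128384746), np.float64(189.26759582667864)]
```

Emit:
send_rows --targets '[{"dx":-0.036,"dy":0.014,"dz":0.012,"roll":4},{"dx":-0.036,"dy":0.014,"dz":0.012,"roll":4},{"dx":-0.036,"dy":0.014,"dz":0.012,"roll":3},{"dx":-0.036,"dy":0.014,"dz":0.012,"roll":0},{"dx":-0.036,"dy":0.014,"dz":0.012,"roll":0}]'

```text
time_s: 6.9
ee_pos: [0.8218, -0.6064, 0.2837]
tool_rot: [1.98, 1.876, 0.505]
contact_force: [1.3, -2.1, 1.7]
gripper_width: 0.0856
```

Emit:
send_rows --targets '[{"dx":-0.028,"dy":0.028,"dz":0.01,"roll":0},{"dx":-0.028,"dy":0.028,"dz":0.01,"roll":0},{"dx":-0.028,"dy":0.028,"dz":0.01,"roll":0},{"dx":-0.028,"dy":0.028,"dz":0.01,"roll":0},{"dx":-0.028,"dy":0.028,"dz":0.01,"roll":0}]'

```text
time_s: 7.32
ee_pos: [0.6827, -0.4668, 0.3347]
tool_rot: [1.979, 1.875, 0.505]
contact_force: [-0.4, 0.2, 1.8]
gripper_width: 0.0856
```

Emit:
send_rows --targets '[{"dx":-0.025,"dy":0.032,"dz":0,"roll":0},{"dx":-0.025,"dy":0.032,"dz":0,"roll":0},{"dx":-0.025,"dy":0.032,"dz":0,"roll":0},{"dx":-0.025,"dy":0.032,"dz":0,"roll":0},{"dx":-0.025,"dy":0.032,"dz":0,"roll":0}]'

```text
time_s: 7.73
ee_pos: [0.5579, -0.3068, 0.334]
tool_rot: [1.979, 1.874, 0.505]
contact_force: [0.5, 0.7, 0.7]
gripper_width: 0.0853
```

```bash
python3 chk.py
```

```text
7.7333 [-0.678 -0.251  1.687  0.313  1.289 -2.219] [ 0.5579 -0.3068  0.334 ] az -28.80998108819693
x [0.0521 0.9986 0.0072] z [ 0.4957 -0.0196 -0.8683] tilt 29.73933736527189 tiltaz -2.268524815154679
0 [ 124.30874971    0.48848563 -119.62087963] [np.float64(304.30874970995797), np.float64(-0.48848563228888836), np.float64(60.379120371111)]
1 [-177.82359292   59.737613      2.7487208 ] [np.float64(2.176407078357414), np.float64(-59.73761300011217), np.float64(182.7487207995736)]
```

Emit:
send_rows --targets '[{"dx":-0.005,"dy":0.039,"dz":0,"roll":2.5},{"dx":-0.005,"dy":0.039,"dz":0,"roll":2},{"dx":-0.005,"dy":0.039,"dz":0,"roll":0},{"dx":-0.005,"dy":0.039,"dz":0,"roll":0},{"dx":-0.005,"dy":0.039,"dz":0,"roll":0}]'

```text
time_s: 8.15
ee_pos: [0.5335, -0.1119, 0.3344]
tool_rot: [1.911, 1.957, 0.529]
contact_force: [0.5, 0.2, -0.0]
gripper_width: 0.0852
```

Emit:
send_rows --targets '[{"dx":0,"dy":0.039,"dz":0,"roll":0},{"dx":0,"dy":0.037,"dz":0,"roll":0},{"dx":0,"dy":0,"dz":0,"roll":0}]'

```text
time_s: 8.4
ee_pos: [0.5339, -0.0315, 0.335]
tool_rot: [1.906, 1.964, 0.533]
contact_force: [-0.6, -0.2, 0.4]
gripper_width: 0.0855
```

```bash
python3 chk.py; python3 - <<'E'
from h import *
import json
s=read_state()
im=get_image('wrist');cv2.imwrite('pics/w1.png',im[:,:,::-1])
np.save('w1.npy',np.r_[s['ee_pos'],s['tool_rot']])
E
```

```text
8.4 [-0.164 -0.531  1.887  0.11   1.275 -1.769] [ 0.5339 -0.0315  0.335 ] az -3.3763939791845337
x [-0.0324  0.9994  0.0093] z [ 0.4974  0.0242 -0.8672] tilt 29.86914382421018 tiltaz 2.7860707766379043
0 [ 105.94605131    0.54923298 -106.10575626] [np.float64(285.94605131448344), np.float64(-0.5492329831556895), np.float64(73.89424373503105)]
1 [-177.68446984   59.86627286   -2.16809433] [np.float64(2.3155301601422877), np.float64(-59.866272864061365), np.float64(177.83190566673449)]
```

View pics/w1.png

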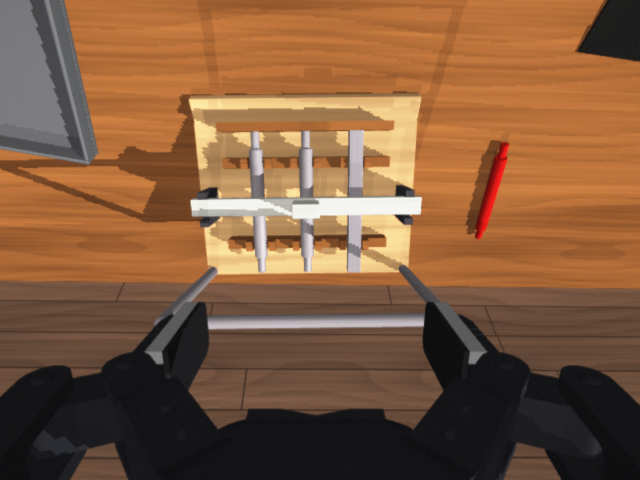

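```bash
python3 - <<'E'
from h import *
im=cv2.imread('pics/w1.png')[:,:,::-1]
crop(im,180,85,430,285,3,'w1c.png')
E
```

```text
(no output)
```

View pics/w1c.png

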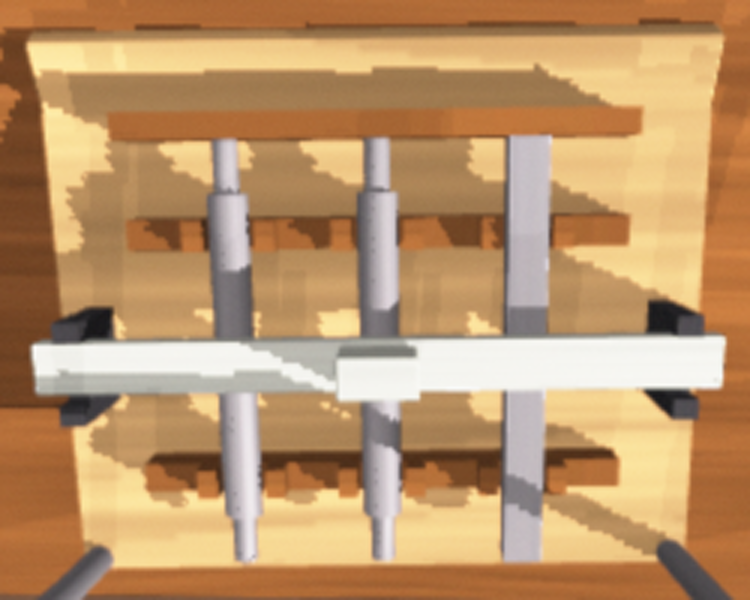

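```bash
python3 - <<'E'
from h import *
np.set_printoptions(precision=4,suppress=True)
a=np.load('w1.npy');st=dict(ee_pos=a[:3],tool_rot=a[3:])
T=lambda x,y:(265+x/5,105+y/5)
S=lambda x,y:(170+x/4,140+y/4)
W=lambda x,y:(180+x/3,85+y/3)
for n,w,t,s in [('lug top',(378,379),(348,322),(325,352)),
 ('handle mid',None,(361,211),(250,172)),
 ('mid foot',(377,137),(343,449),(415,467)),('mid head',(384,560),(343,115),(174,325)),
 ('R foot',(225,138),(458,447),(443,406)),('R head',(247,561),(464,112),(213,270)),
 ('barR end top',(32,367),(618,300),(375,255))]:
  if w: print(n,'wt',*tri('wrist',W(*w),'top',T(*t),st),'ws',*tri('wrist',W(*w),'side',S(*s),st))
  else: print(n,*tri('top',T(*t),'side',S(*s)))
E
```

```text
lug top wt [ 0.6544 -0.0355  0.131 ] 0.0009569780866409314 ws [ 0.6586 -0.0357  0.1235] 0.0035127022123485215
handle mid [ 0.6844 -0.0342  0.2414] 0.00454443916329992
mid foot wt [ 0.6049 -0.0374  0.0512] 0.0009702708453927508 ws [ 0.6095 -0.0379  0.042 ] 0.0008758413781784441
mid head wt [ 0.7523 -0.0316  0.1322] 0.0006121407363993563 ws [ 0.7515 -0.0314  0.1298] 0.00475492404014636
R foot wt [ 0.6066 -0.0943  0.0519] 0.00016738619229691334 ws [ 0.611  -0.0954  0.0436] 0.0003574278982636542
R head wt [ 0.7546 -0.0887  0.132 ] 0.000629621123306863 ws [ 0.7523 -0.0882  0.1307] 0.005109946023645665
barR end top wt [ 0.6709 -0.1653  0.1091] 0.00023041070447085075 ws [ 0.6796 -0.1697  0.0976] 0.0014818037860963543
```

Emit:
send_rows --targets '[{"dx":0.0183,"dy":-0.0006,"dz":-0.0316,"roll":0},{"dx":0.0183,"dy":-0.0006,"dz":-0.0316,"roll":0},{"dx":0.0183,"dy":-0.0006,"dz":-0.0316,"roll":0},{"dx":0.0183,"dy":-0.0006,"dz":-0.0316,"roll":0},{"dx":0.0183,"dy":-0.0006,"dz":-0.0316,"roll":0}]'

```text
time_s: 8.87
ee_pos: [0.6266, -0.0416, 0.1745]
tool_rot: [1.912, 1.958, 0.528]
contact_force: [0.2, 0.5, 1.0]
gripper_width: 0.0854
```

```bash
python3 chk.py; python3 - <<'E'
from h import *
s=read_state()
im=get_image('wrist');cv2.imwrite('pics/w2.png',im[:,:,::-1])
E
```

```text
8.8667 [-0.15  -0.267  1.958  0.116  0.943 -1.788] [ 0.6266 -0.0416  0.1745] az -3.7970369723217616
x [-0.0257  0.9996  0.0079] z [ 0.4956  0.0196 -0.8683] tilt 29.736679518461678 tiltaz 2.2671831388685404
0 [ 122.18679079    0.52517894 -121.962725  ] [np.float64(302.18679079325864), np.float64(-0.525178942954885), np.float64(58.037274995567955)]
1 [-177.77600915   59.73459338   -1.73898204] [np.float64(2.223990849198742), np.float64(-59.734593375722724), np.float64(178.26101796497602)]
```

View pics/w2.png

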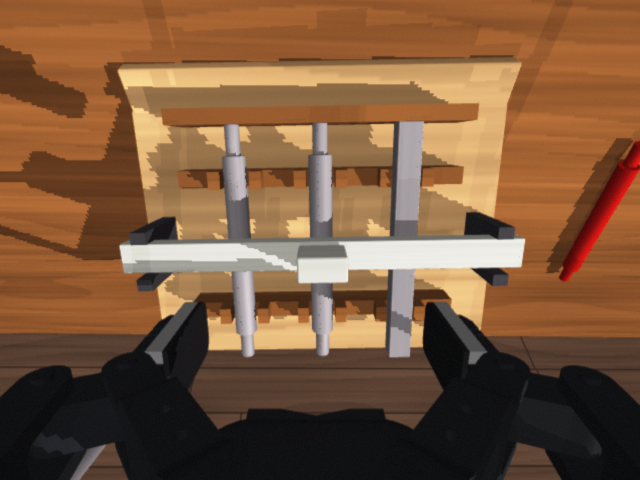

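```bash
python3 - <<'E'
from h import *
np.set_printoptions(precision=4,suppress=True)
for d in(.21,.218,.225):
  o,r=ray('wrist',(323,269.5)); K=camera_info('wrist')['T_tool_cam']
  M=cur().as_matrix()@K[:3,:3]; t=d/ (r@-M[:,2]); p=o+r*t; print(p, 'tool',cur().as_matrix().T@(p-read_state()['ee_pos']))
im=cv2.imread('pics/w2.png')[:,:,::-1];crop(im,280,225,370,300,6,'w2c.png')
E
```

```text
[ 0.6558 -0.0362  0.1187] tool [0.0041 0.0024 0.0559]
[ 0.6619 -0.0358  0.1135] tool [0.0043 0.0051 0.0634]
[ 0.6672 -0.0355  0.1089] tool [0.0044 0.0075 0.07  ]
```

View pics/w2c.png

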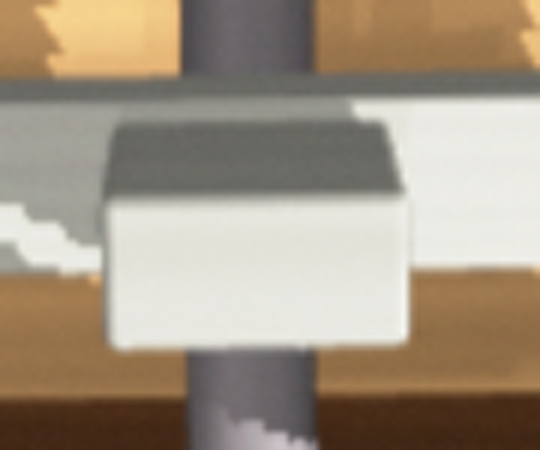

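Emit:
send_rows --targets '[{"dx":0.0105,"dy":0.0025,"dz":-0.017,"roll":0},{"dx":0.0105,"dy":0.0015,"dz":-0.017,"roll":0},{"dx":0.0105,"dy":0.001,"dz":-0.017,"roll":0},{"dx":0.007,"dy":0.001,"dz":-0.011,"roll":0}]'

```text
time_s: 9.25
ee_pos: [0.6647, -0.0356, 0.1117]
tool_rot: [1.914, 1.959, 0.526]
contact_force: [0.5, -0.6, -0.1]
gripper_width: 0.0853
```

```bash
python3 chk.py|head -2; python3 - <<'E'
from h import *
im=get_image('wrist');cv2.imwrite('pics/w3.png',im[:,:,::-1])
E
```

```text
9.25 [-0.128 -0.129  1.945  0.114  0.818 -1.778] [ 0.6647 -0.0356  0.1117] az -3.06645859500904
x [-0.0257  0.9996  0.0084] z [ 0.4936  0.02   -0.8694] tilt 29.605535517162643 tiltaz 2.31455681944557
```

View pics/w3.png

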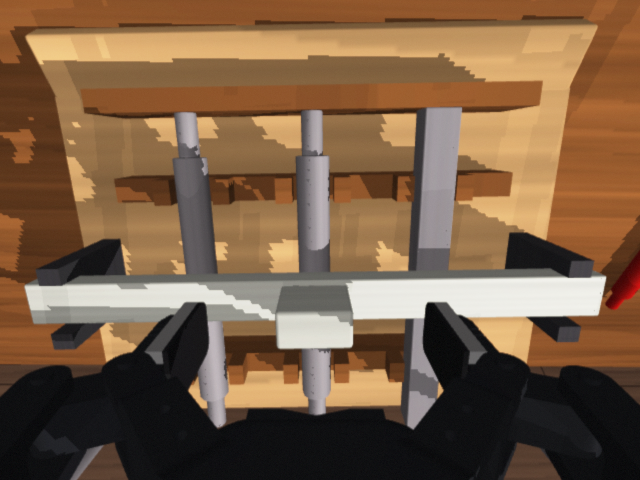

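Emit:
send_rows --targets '[{"dx":0.0035,"dy":0,"dz":-0.003,"roll":0},{"dx":0.0035,"dy":0,"dz":-0.0035,"roll":0}]'

```text
time_s: 9.47
ee_pos: [0.6718, -0.0352, 0.1077]
tool_rot: [1.912, 1.959, 0.528]
contact_force: [0.0, -0.4, 0.1]
gripper_width: 0.0855
```

Emit:
send_rows --targets '[{"dx":0,"dy":0,"dz":0,"roll":0},{"dx":0,"dy":0,"dz":0,"roll":0},{"dx":0,"dy":0,"dz":0,"roll":0},{"dx":0,"dy":0,"dz":0,"roll":0},{"dx":0,"dy":0,"dz":0,"roll":0}]' --grip 255 --grip_force 70

```text
time_s: 9.88
ee_pos: [0.6713, -0.0343, 0.1076]
tool_rot: [1.911, 1.961, 0.527]
contact_force: [-11.3, 0.2, 8.7]
gripper_width: 0.0287
```

```bash
python3 chk.py|head -2; python3 - <<'E'
from h import *
im=get_image('wrist');cv2.imwrite('pics/w4.png',im[:,:,::-1])
E
```

```text
9.8833 [-0.124 -0.111  1.936  0.114  0.807 -1.778] [ 0.6713 -0.0343  0.1076] az -2.924666153487427
x [-0.0279  0.9996  0.0079] z [ 0.4945  0.0207 -0.8689] tilt 29.667186394287008 tiltaz 2.394794889588025
```

View pics/w4.png

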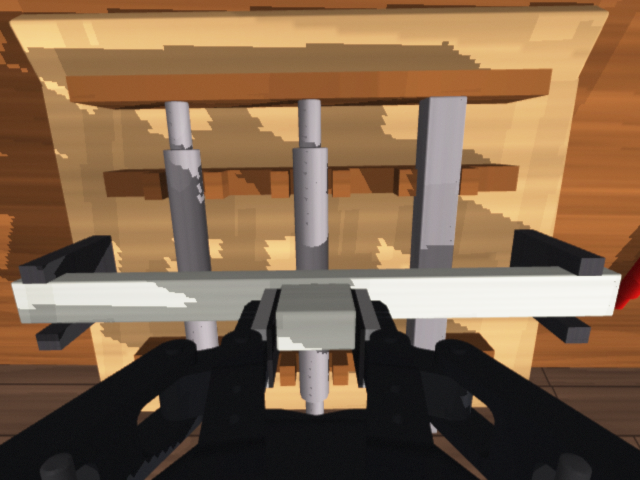

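Emit:
send_rows --targets '[{"dx":-0.005,"dy":0,"dz":0.0087,"roll":0},{"dx":-0.01,"dy":-0.0004,"dz":0.0173,"roll":0},{"dx":-0.01,"dy":-0.0004,"dz":0.0173,"roll":0},{"dx":-0.01,"dy":-0.0004,"dz":0.0173,"roll":0},{"dx":-0.01,"dy":-0.0004,"dz":0.0173,"roll":0}]'

```text
time_s: 10.35
ee_pos: [0.6254, -0.0357, 0.1852]
tool_rot: [1.912, 1.962, 0.526]
contact_force: [1.1, -0.0, -1.6]
gripper_width: 0.0286
```

Emit:
send_rows --targets '[{"dx":-0.01,"dy":-0.0004,"dz":0.0173,"roll":0},{"dx":-0.015,"dy":0,"dz":0.005,"roll":0},{"dx":-0.03,"dy":0,"dz":0.005,"roll":0},{"dx":-0.04,"dy":0,"dz":0,"roll":0},{"dx":-0.04,"dy":0,"dz":0,"roll":0}]'

```text
time_s: 10.77
ee_pos: [0.4899, -0.036, 0.2115]
tool_rot: [1.912, 1.962, 0.526]
contact_force: [-1.0, -0.5, -1.2]
gripper_width: 0.0283
```

```bash
python3 chk.py; python3 - <<'E'
from h import *
im=get_image('wrist');cv2.imwrite('pics/w5.png',im[:,:,::-1])
im=get_image('top');cv2.imwrite('pics/t5.png',im[:,:,::-1])
E
```

```text
10.7667 [-0.194 -0.643  2.15   0.128  1.133 -1.815] [ 0.4899 -0.036   0.2115] az -4.200071547012486
x [-0.0283  0.9996  0.0083] z [ 0.4929  0.0212 -0.8698] tilt 29.563006889038043 tiltaz 2.460561634689614
0 [ 134.50093083    0.64826213 -134.42473811] [np.float64(314.50093082707394), np.float64(-0.6482621327105682), np.float64(45.57526189222972)]
1 [-177.74832063   59.56068623   -1.90148021] [np.float64(2.2516793694659043), np.float64(-59.5606862255871), np.float64(178.0985197861228)]
```

View pics/w5.png

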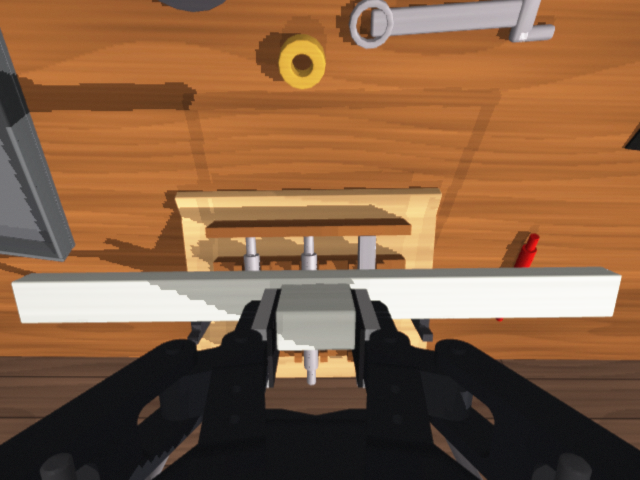

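View pics/t5.png

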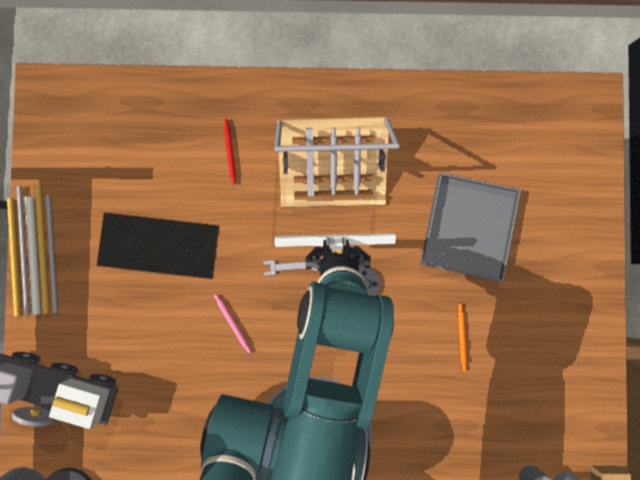

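```bash
python3 - <<'E'
from h import *
np.set_printoptions(precision=4,suppress=True)
im=cv2.imread('pics/t5.png')
m=((im.max(2)<45).astype(np.uint8));m[:, :60]=0;m[:,240:]=0;m[:190]=0;m[300:]=0
c=max(cv2.findContours(m,0,1)[0],key=cv2.contourArea);r=cv2.minAreaRect(c);b=cv2.boxPoints(r);print(r,b)
P=np.array([onz('top',p,.003) for p in b]);print(P,P.mean(0))
# tray
t=cv2.imread('pics/t5.png')
hsv=cv2.cvtColor(t,cv2.COLOR_BGR2HSV);m=((hsv[...,1]<60)&(hsv[...,2]>60)&(hsv[...,2]<140)).astype(np.uint8);m[:,:415]=0;m[:,530:]=0;m[:165]=0;m[290:]=0
c=max(cv2.findContours(m,0,1)[0],key=cv2.contourArea);r=cv2.minAreaRect(c);b=cv2.boxPoints(r);print(r)
P=np.array([onz('top',p,.028) for p in b]);print(P,P.mean(0))
E
```

```text
((157.429931640625, 245.10728454589844), (114.43307495117188, 51.31339645385742), 6.581944942474365) [[ 97.6496 264.0365]
 [103.5314 213.0613]
 [217.2102 226.1781]
 [211.3285 277.1533]]
[[0.4229 0.5653 0.003 ]
 [0.5546 0.5545 0.003 ]
 [0.5251 0.2605 0.003 ]
 [0.3936 0.2726 0.003 ]] [0.4741 0.4132 0.003 ]
((470.6208801269531, 226.80929565429688), (84.48715209960938, 94.23853302001953), 11.449337005615234)
[[ 0.4338 -0.2586  0.028 ]
 [ 0.6698 -0.305   0.028 ]
 [ 0.6301 -0.5165  0.028 ]
 [ 0.3945 -0.4684  0.028 ]] [ 0.5321 -0.3871  0.028 ]
```

Emit:
send_rows --targets '[{"dx":-0.004,"dy":0.038,"dz":0,"roll":-2},{"dx":-0.004,"dy":0.038,"dz":0,"roll":-2},{"dx":-0.004,"dy":0.038,"dz":0,"roll":-2},{"dx":-0.004,"dy":0.038,"dz":0,"roll":-2},{"dx":-0.004,"dy":0.038,"dz":0,"roll":0}]'

```text
time_s: 11.28
ee_pos: [0.473, 0.1387, 0.212]
tool_rot: [2.021, 1.825, 0.491]
contact_force: [1.1, -0.2, -1.1]
gripper_width: 0.0285
```

Emit:
send_rows --targets '[{"dx":0,"dy":0.038,"dz":0,"roll":0},{"dx":0,"dy":0.038,"dz":0,"roll":0},{"dx":0,"dy":0.038,"dz":0,"roll":0},{"dx":0,"dy":0.038,"dz":0,"roll":0},{"dx":0,"dy":0.038,"dz":0,"roll":0}]'

```text
time_s: 11.7
ee_pos: [0.4729, 0.3297, 0.2113]
tool_rot: [2.019, 1.83, 0.49]
contact_force: [1.9, -0.4, -0.6]
gripper_width: 0.0287
```

Emit:
send_rows --targets '[{"dx":0,"dy":0.038,"dz":-0.01,"roll":0},{"dx":0,"dy":0.031,"dz":-0.02,"roll":0},{"dx":0,"dy":0,"dz":-0.03,"roll":0},{"dx":0,"dy":0,"dz":-0.03,"roll":0},{"dx":0,"dy":0,"dz":0,"roll":0}]'

```text
time_s: 12.12
ee_pos: [0.4714, 0.3952, 0.1143]
tool_rot: [2.019, 1.833, 0.477]
contact_force: [-1.2, -0.8, -3.7]
gripper_width: 0.0287
```

```bash
python3 chk.py
```

```text
12.1167 [ 0.841 -0.127  1.937 -0.465  1.061 -0.459] [0.4714 0.3952 0.1143] az 39.97103471149277
x [0.096  0.9954 0.0011] z [ 0.4843 -0.0458 -0.8737] tilt 29.110725004393128 tiltaz -5.3971027250571915
0 [ 177.72829399    0.89147539 -170.52078617] [np.float64(357.7282939916414), np.float64(-0.891475387015468), np.float64(9.479213825150964)]
1 [-178.22805014   59.11068516    5.4710493 ] [np.float64(1.7719498580594575), np.float64(-59.11068516027801), np.float64(185.47104929988956)]
```

Emit:
send_rows --targets '[{"dx":0,"dy":0.015,"dz":-0.02,"roll":0},{"dx":0,"dy":0,"dz":-0.025,"roll":0},{"dx":0,"dy":0,"dz":-0.02,"roll":0},{"dx":0,"dy":0,"dz":-0.01,"roll":0},{"dx":0,"dy":0,"dz":0,"roll":0}]'

```text
time_s: 12.53
ee_pos: [0.4733, 0.4107, 0.0453]
tool_rot: [2.019, 1.829, 0.486]
contact_force: [0.3, -1.0, -2.0]
gripper_width: 0.0284
```

```bash
python3 chk.py|head -2; python3 - <<'E'
from h import *
im=get_image('wrist');cv2.imwrite('pics/w6.png',im[:,:,::-1])
im=get_image('side');crop(im,150,300,400,480,3,'s6.png')
E
```

```text
12.5333 [ 0.858 -0.027  1.966 -0.511  0.95  -0.365] [0.4733 0.4107 0.0453] az 40.94892713915804
x [0.097  0.9953 0.006 ] z [ 0.4888 -0.0424 -0.8714] tilt 29.38033011965846 tiltaz -4.95478759527809
```

View pics/w6.png

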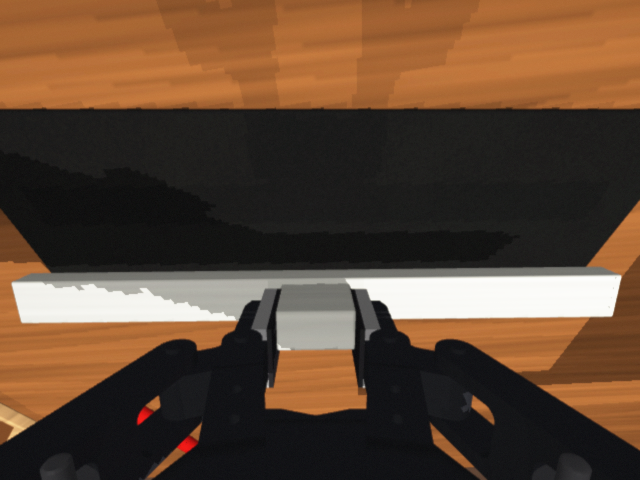

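View pics/s6.png

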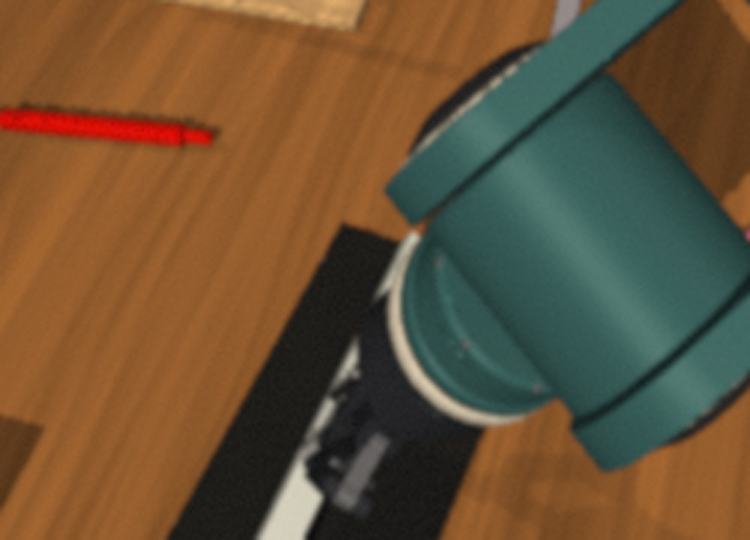

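Emit:
send_rows --targets '[{"dx":0,"dy":0,"dz":-0.006,"roll":0},{"dx":0,"dy":0,"dz":-0.004,"roll":0},{"dx":0,"dy":0,"dz":-0.003,"roll":0},{"dx":0,"dy":0,"dz":-0.002,"roll":0},{"dx":0,"dy":0,"dz":0,"roll":0}]'

```text
time_s: 13.05
ee_pos: [0.4734, 0.4112, 0.0311]
tool_rot: [2.019, 1.829, 0.489]
contact_force: [-0.3, -0.5, -2.6]
gripper_width: 0.0285
```

Emit:
send_rows --targets '[{"dx":0,"dy":0,"dz":-0.002,"roll":0},{"dx":0,"dy":0,"dz":-0.001,"roll":0},{"dx":0,"dy":0,"dz":0,"roll":0}]'

```text
time_s: 13.3
ee_pos: [0.4735, 0.4113, 0.0283]
tool_rot: [2.019, 1.829, 0.489]
contact_force: [-0.6, -0.3, -1.6]
gripper_width: 0.0285
```

Emit:
send_rows --targets '[{"dx":0,"dy":0,"dz":-0.001,"roll":0},{"dx":0,"dy":0,"dz":-0.001,"roll":0},{"dx":0,"dy":0,"dz":-0.001,"roll":0}]'

```text
time_s: 13.55
ee_pos: [0.4735, 0.4114, 0.0254]
tool_rot: [2.019, 1.829, 0.49]
contact_force: [-0.4, -1.2, -1.7]
gripper_width: 0.0286
```

Emit:
send_rows --targets '[{"dx":0,"dy":0,"dz":-0.001,"roll":0},{"dx":0,"dy":0,"dz":-0.001,"roll":0},{"dx":0,"dy":0,"dz":0,"roll":0}]'

```text
time_s: 13.8
ee_pos: [0.4734, 0.4112, 0.0232]
tool_rot: [2.019, 1.829, 0.489]
contact_force: [-0.6, -0.0, -1.7]
gripper_width: 0.0286
```

Emit:
send_rows --targets '[{"dx":0,"dy":0,"dz":-0.001,"roll":0},{"dx":0,"dy":0,"dz":-0.001,"roll":0},{"dx":0,"dy":0,"dz":0,"roll":0}]'

```text
time_s: 14.05
ee_pos: [0.4739, 0.4116, 0.0225]
tool_rot: [2.019, 1.828, 0.491]
contact_force: [-1.9, -1.9, 7.6]
gripper_width: 0.0286
```

```bash
python3 - <<'E'
from h import *
im=get_image('side');crop(im,200,370,350,480,5,'s7.png')
E
```

```text
(no output)
```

View pics/s7.png

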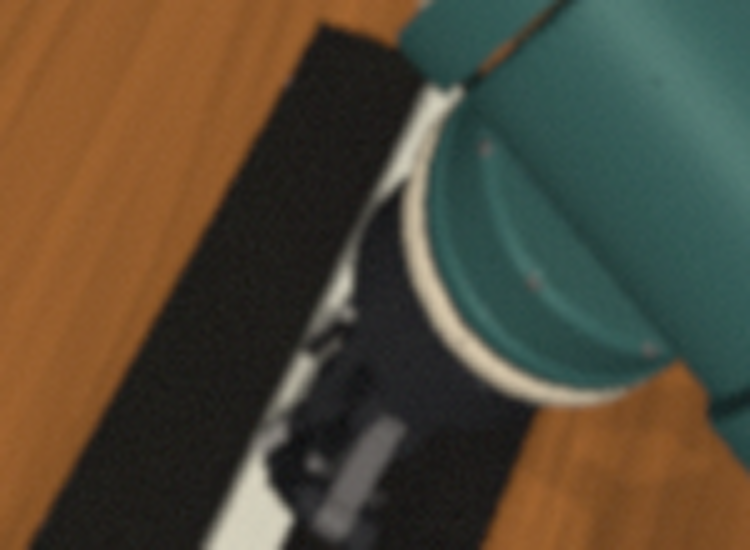

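Emit:
send_rows --targets '[{"dx":0.002,"dy":0,"dz":0,"roll":0},{"dx":0.004,"dy":0,"dz":0,"roll":0},{"dx":0.004,"dy":0,"dz":0,"roll":0},{"dx":0.004,"dy":0,"dz":0,"roll":0}]' --grip_force 20

```text
time_s: 14.43
ee_pos: [0.488, 0.4118, 0.0225]
tool_rot: [2.019, 1.829, 0.491]
contact_force: [-3.8, -0.1, 7.0]
gripper_width: 0.0287
```

```bash
python3 - <<'E'
from h import *
im=get_image('wrist');cv2.imwrite('pics/w8.png',im[:,:,::-1])
E
```

```text
(no output)
```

View pics/w8.png

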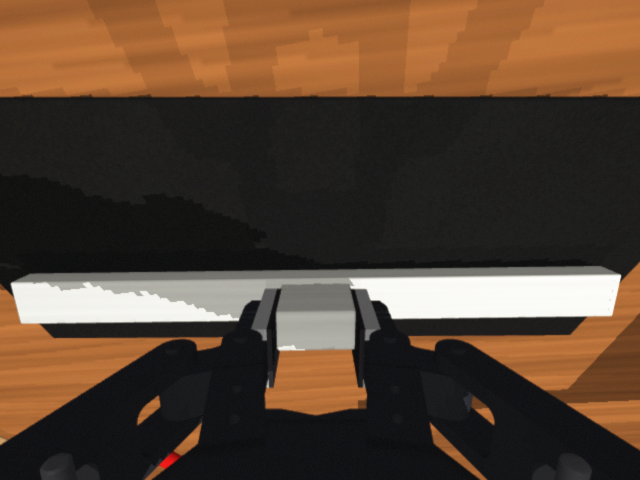

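Emit:
send_rows --targets '[{"dx":0,"dy":0,"dz":0,"roll":0},{"dx":0,"dy":0,"dz":0,"roll":0},{"dx":0,"dy":0,"dz":0,"roll":0},{"dx":0,"dy":0,"dz":0,"roll":0},{"dx":0,"dy":0,"dz":0,"roll":0}]' --grip 0

```text
time_s: 14.9
ee_pos: [0.4874, 0.4113, 0.0214]
tool_rot: [2.019, 1.829, 0.489]
contact_force: [1.1, 0.1, 0.6]
gripper_width: 0.085
```

```bash
python3 - <<'E'
from h import *
im=get_image('wrist');cv2.imwrite('pics/w9.png',im[:,:,::-1])
E
```

```text
(no output)
```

View pics/w9.png

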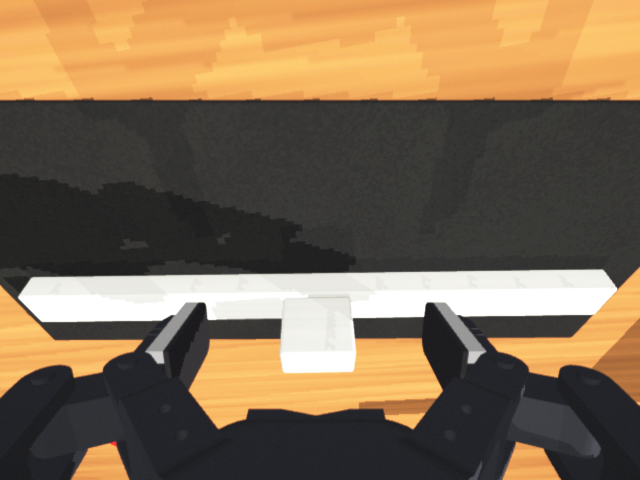

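Emit:
send_rows --targets '[{"dx":-0.005,"dy":0.0003,"dz":0.0087,"roll":0},{"dx":-0.01,"dy":0.001,"dz":0.0174,"roll":0},{"dx":-0.015,"dy":0.001,"dz":0.026,"roll":0},{"dx":-0.01,"dy":0,"dz":0.035,"roll":0},{"dx":0,"dy":-0.01,"dz":0.038,"roll":2}]' --grip 140

```text
time_s: 15.37
ee_pos: [0.4453, 0.4043, 0.1473]
tool_rot: [1.99, 1.87, 0.497]
contact_force: [0.4, 1.1, 0.1]
gripper_width: 0.0385
```

```bash
python3 - <<'E'
from h import *
im=get_image('wrist');cv2.imwrite('pics/w10.png',im[:,:,::-1])
E
python3 chk.py
```

```text
15.4167 [ 0.882 -0.198  1.929 -0.453  1.117 -0.489] [0.4478 0.4045 0.1572] az 42.095886430355904
x [0.0559 0.9983 0.014 ] z [ 0.4964 -0.0156 -0.868 ] tilt 29.77810956093094 tiltaz -1.7982607151722416
0 [ 107.78070161    0.83660804 -102.87895057] [np.float64(287.78070160769204), np.float64(-0.8366080413354556), np.float64(77.12104943374658)]
1 [-177.36960956   59.77153806    2.73494173] [np.float64(2.630390436622264), np.float64(-59.77153806454924), np.float64(182.73494173301413)]
```

View pics/w10.png

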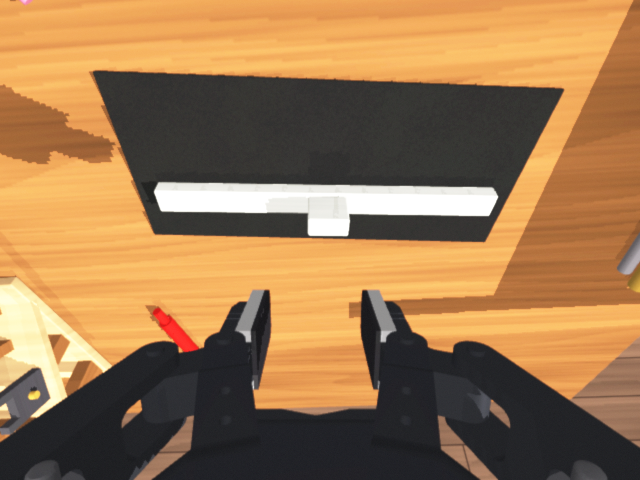

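Emit:
send_rows --targets '[{"dx":0,"dy":-0.02,"dz":0.036,"roll":2},{"dx":0,"dy":-0.02,"dz":0.036,"roll":2},{"dx":0.005,"dy":-0.035,"dz":0.02,"roll":0},{"dx":0.008,"dy":-0.038,"dz":0.01,"roll":0},{"dx":0.008,"dy":-0.038,"dz":0.01,"roll":0}]'

```text
time_s: 15.83
ee_pos: [0.468, 0.2517, 0.2607]
tool_rot: [1.928, 1.943, 0.523]
contact_force: [1.4, 0.4, -0.4]
gripper_width: 0.0385
```

Emit:
send_rows --targets '[{"dx":0.008,"dy":-0.04,"dz":0.01,"roll":0},{"dx":0.008,"dy":-0.04,"dz":0.01,"roll":0},{"dx":0.008,"dy":-0.04,"dz":0.005,"roll":0},{"dx":0.008,"dy":-0.04,"dz":0,"roll":0},{"dx":0.008,"dy":-0.04,"dz":0,"roll":0}]'

```text
time_s: 16.25
ee_pos: [0.5079, 0.0517, 0.2848]
tool_rot: [1.929, 1.941, 0.522]
contact_force: [0.5, 0.9, -0.5]
gripper_width: 0.0385
```

Emit:
send_rows --targets '[{"dx":0.008,"dy":-0.04,"dz":0,"roll":0},{"dx":0.008,"dy":-0.04,"dz":0,"roll":0},{"dx":0.008,"dy":-0.04,"dz":0,"roll":0},{"dx":0.008,"dy":-0.035,"dz":0,"roll":0},{"dx":0,"dy":0,"dz":0,"roll":0}]'

```text
time_s: 16.67
ee_pos: [0.5404, -0.107, 0.2833]
tool_rot: [1.935, 1.937, 0.516]
contact_force: [0.2, -0.2, -0.4]
gripper_width: 0.0383
```

```bash
python3 chk.py; python3 - <<'E'
from h import *
s=read_state();np.save('w11.npy',np.r_[s['ee_pos'],s['tool_rot']])
im=get_image('wrist');cv2.imwrite('pics/w11.png',im[:,:,::-1])
im=get_image('top');cv2.imwrite('pics/t11.png',im[:,:,::-1])
E
```

```text
16.6667 [-0.33  -0.483  1.938  0.179  1.204 -1.925] [ 0.5404 -0.107   0.2833] az -11.19669639411124
x [-0.003   1.      0.0071] z [ 0.4914  0.0077 -0.8709] tilt 29.435194490938766 tiltaz 0.8942261236096811
0 [ 146.01590368    0.69851236 -144.49005208] [np.float64(326.01590368107003), np.float64(-0.6985123619328631), np.float64(35.509947920446734)]
1 [-177.82679536   59.43348259   -0.41277775] [np.float64(2.1732046431476704), np.float64(-59.43348259268467), np.float64(179.5872222481315)]
```

View pics/w11.png

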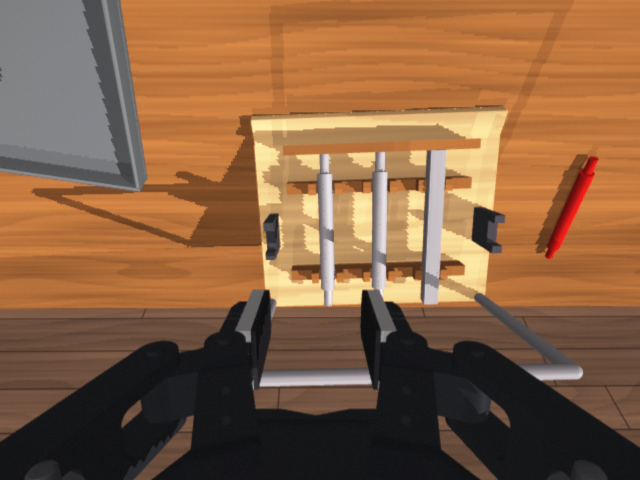

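View pics/t11.png

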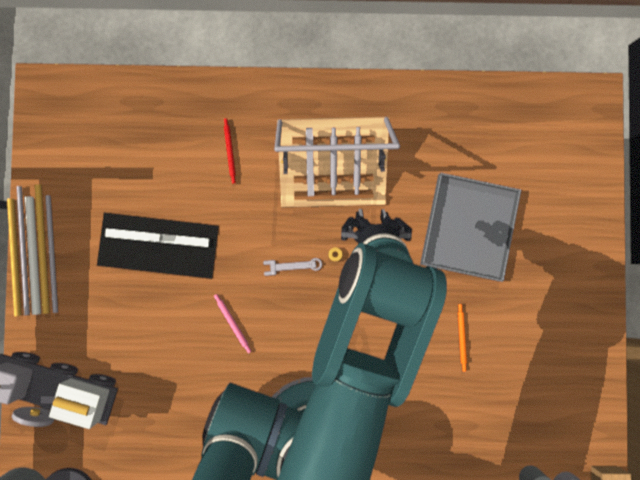

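```bash
python3 - <<'E'
from h import *
np.set_printoptions(precision=4,suppress=True)
a=np.load('w11.npy');st=dict(ee_pos=a[:3],tool_rot=a[3:])
im=cv2.imread('pics/w11.png')[:,:,::-1];crop(im,250,135,450,315,4,'w11c.png')
T=lambda x,y:(265+x/5,105+y/5)
for n,w,t in[('Rfoot',(325,154),(458,447)),('Rhead',(328,304.5),(464,112)),('Mfoot',(380,152),(343,449)),('Sqf',(437,150),(230,454)),('Sqh',(430,302),(221,117))]:
  print(n,*tri('wrist',w,'top',T(*t),st))
def pw(p):
  c=camera_info('wrist');T=np.eye(4);T[:3,:3]=R.from_rotvec(a[3:]).as_matrix();T[:3,3]=a[:3];M=np.linalg.inv(T@c['T_tool_cam']);x=M[:3,:3]@p+M[:3,3];K=c['camera_matrix']
  return K[0,2]+K[0,0]*x[0]/-x[2],K[1,2]+K[1,1]*x[1]/x[2]
for p in[(.681,-.0917,.086),(.608,-.0947,.0475),(.7535,-.0887,.1315)]:print(pw(np.array(p)))
E
```

```text
Rfoot [ 0.607  -0.0952  0.0504] 0.0014187326525731392
Rhead [ 0.7556 -0.0897  0.1293] 0.002291771245572961
Mfoot [ 0.6061 -0.0385  0.0471] 0.003047858151721933
Sqf [0.6027 0.0184 0.0485] 0.002907668673568455
Sqh [0.7512 0.0259 0.1294] 0.0005449641936749374
(np.float64(328.03327779840555), np.float64(231.22671263113514))
(np.float64(326.0404625722964), np.float64(153.11248152810168))
(np.float64(330.01223884014956), np.float64(304.8410224401646))
```

View pics/w11c.png

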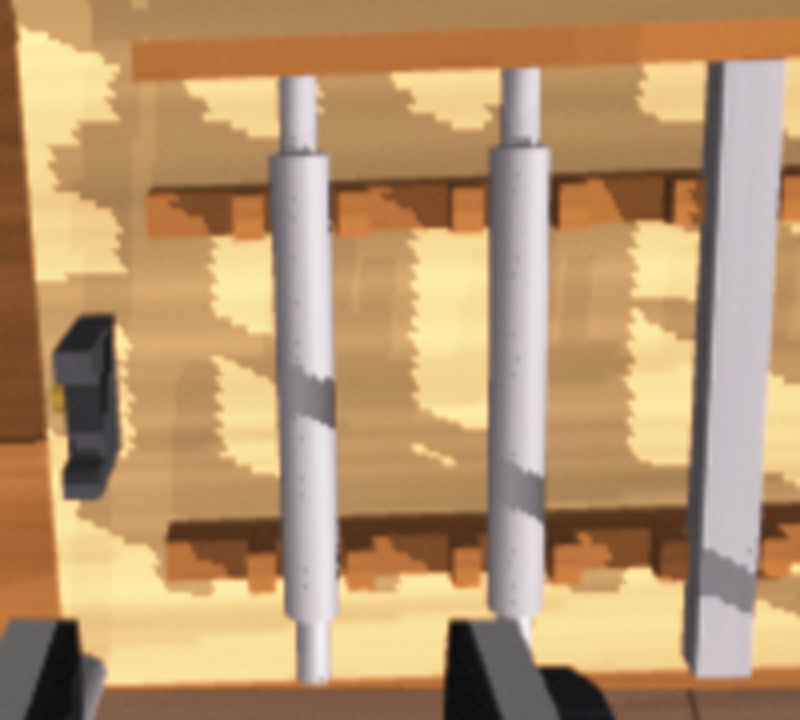

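Emit:
send_rows --targets '[{"dx":0.0213,"dy":0.0099,"dz":0.0123,"roll":1.8},{"dx":0.0175,"dy":0.0007,"dz":-0.0303,"roll":0},{"dx":0.0175,"dy":0.0007,"dz":-0.0303,"roll":0},{"dx":0.0175,"dy":0.0007,"dz":-0.0303,"roll":0},{"dx":0.0175,"dy":0.0007,"dz":-0.0303,"roll":0}]'

```text
time_s: 17.18
ee_pos: [0.6322, -0.0867, 0.1739]
tool_rot: [1.9, 1.977, 0.529]
contact_force: [0.5, -0.1, 0.4]
gripper_width: 0.0384
```

Emit:
send_rows --targets '[{"dx":0.0175,"dy":0.0007,"dz":-0.0303,"roll":0},{"dx":0,"dy":0,"dz":0,"roll":0}]'

```text
time_s: 17.35
ee_pos: [0.6486, -0.0854, 0.137]
tool_rot: [1.907, 1.983, 0.524]
contact_force: [0.2, -0.6, -1.8]
gripper_width: 0.0385
```

```bash
python3 chk.py|head -2; python3 - <<'E'
from h import *
s=read_state();np.save('w12.npy',np.r_[s['ee_pos'],s['tool_rot']])
im=get_image('wrist');cv2.imwrite('pics/w12.png',im[:,:,::-1])
E
```

```text
17.35 [-0.232 -0.167  1.933  0.181  0.895 -1.921] [ 0.6486 -0.0854  0.137 ] az -7.501741923346798
x [-0.0422  0.9991  0.0104] z [ 0.4841  0.0295 -0.8745] tilt 29.014377596626233 tiltaz 3.4873110042283266
```

View pics/w12.png

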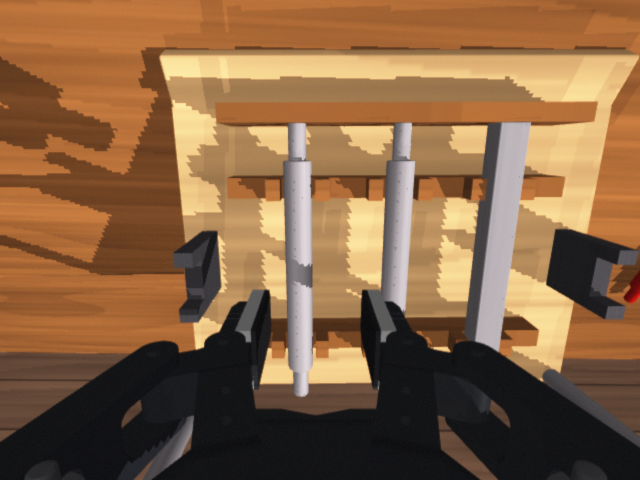

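Emit:
send_rows --targets '[{"dx":0.006,"dy":-0.0085,"dz":-0.006,"roll":0},{"dx":0.01,"dy":0.0003,"dz":-0.016,"roll":0},{"dx":0.009,"dy":0.0003,"dz":-0.014,"roll":0},{"dx":0,"dy":0,"dz":0,"roll":0}]'

```text
time_s: 17.73
ee_pos: [0.6745, -0.0958, 0.1076]
tool_rot: [1.903, 1.976, 0.527]
contact_force: [-0.5, 0.1, -1.1]
gripper_width: 0.0382
```

```bash
python3 chk.py|head -2; python3 - <<'E'
from h import *
im=get_image('wrist');cv2.imwrite('pics/w13.png',im[:,:,::-1])
E
```

```text
17.7333 [-0.239 -0.082  1.909  0.194  0.829 -1.944] [ 0.6745 -0.0958  0.1076] az -8.084362375467224
x [-0.0401  0.9992  0.0082] z [ 0.4907  0.0268 -0.8709] tilt 29.435408570947452 tiltaz 3.128050062428059
```

View pics/w13.png

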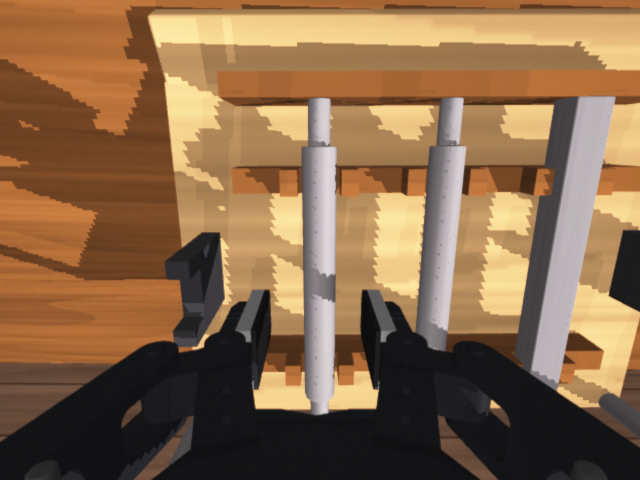

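Emit:
send_rows --targets '[{"dx":0.006,"dy":0.001,"dz":-0.011,"roll":0},{"dx":0.006,"dy":0.001,"dz":-0.011,"roll":0},{"dx":0.001,"dy":0,"dz":-0.0025,"roll":0},{"dx":0,"dy":0,"dz":0,"roll":0}]'

```text
time_s: 18.12
ee_pos: [0.687, -0.0939, 0.0825]
tool_rot: [1.904, 1.977, 0.527]
contact_force: [-0.0, -0.5, -0.6]
gripper_width: 0.0386
```

Emit:
send_rows --targets '[{"dx":0,"dy":0,"dz":0,"roll":0},{"dx":0,"dy":0,"dz":0,"roll":0},{"dx":0,"dy":0,"dz":0,"roll":0},{"dx":0,"dy":0,"dz":0,"roll":0}]' --grip 255 --grip_force 90

```text
time_s: 18.45
ee_pos: [0.6872, -0.0942, 0.0847]
tool_rot: [1.902, 1.975, 0.528]
contact_force: [-5.2, 0.2, 4.8]
gripper_width: 0.0117
```

```bash
python3 chk.py|head -2; python3 - <<'E'
from h import *
im=get_image('wrist');cv2.imwrite('pics/w14.png',im[:,:,::-1])
E
```

```text
18.45 [-0.231 -0.033  1.903  0.197  0.785 -1.944] [ 0.6872 -0.0942  0.0847] az -7.8065394312472165
x [-0.0396  0.9992  0.0078] z [ 0.4916  0.0262 -0.8704] tilt 29.49460008947649 tiltaz 3.0537779257169904
```

View pics/w14.png

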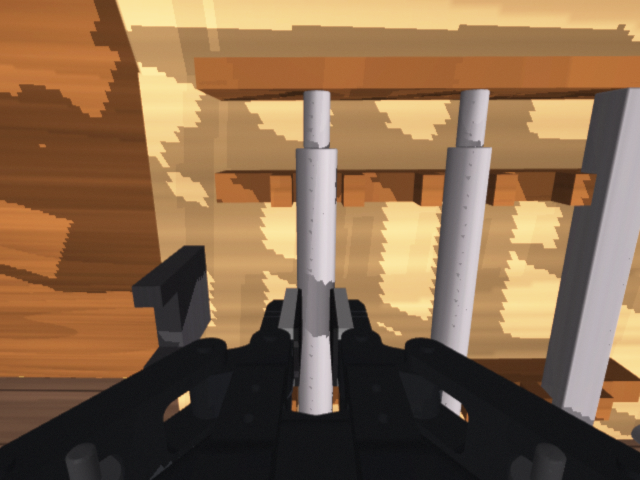

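Emit:
send_rows --targets '[{"dx":0,"dy":0,"dz":0,"roll":0},{"dx":0,"dy":0,"dz":0,"roll":0},{"dx":0.002,"dy":0,"dz":-0.0035,"roll":0},{"dx":0.0025,"dy":0,"dz":-0.0045,"roll":0},{"dx":0,"dy":0,"dz":0,"roll":0}]' --grip 150

```text
time_s: 18.92
ee_pos: [0.6916, -0.0941, 0.0744]
tool_rot: [1.904, 1.976, 0.527]
contact_force: [-0.4, -0.3, -0.6]
gripper_width: 0.035
```

Emit:
send_rows --targets '[{"dx":0,"dy":0,"dz":0,"roll":0},{"dx":0,"dy":0,"dz":0,"roll":0},{"dx":0,"dy":0,"dz":0,"roll":0},{"dx":0,"dy":0,"dz":0,"roll":0}]' --grip 255

```text
time_s: 19.25
ee_pos: [0.6916, -0.0942, 0.0757]
tool_rot: [1.903, 1.975, 0.527]
contact_force: [-1.6, -0.6, -0.5]
gripper_width: 0.013
```

Emit:
send_rows --targets '[{"dx":0,"dy":0,"dz":0,"roll":0},{"dx":0,"dy":0,"dz":0,"roll":0},{"dx":0.0025,"dy":0,"dz":-0.0043,"roll":0},{"dx":0,"dy":0,"dz":0,"roll":0}]' --grip 150

```text
time_s: 19.58
ee_pos: [0.6943, -0.0941, 0.0706]
tool_rot: [1.903, 1.976, 0.527]
contact_force: [0.4, 0.6, -0.4]
gripper_width: 0.0354
```

Emit:
send_rows --targets '[{"dx":0,"dy":0,"dz":0,"roll":0},{"dx":0,"dy":0,"dz":0,"roll":0},{"dx":0,"dy":0,"dz":0,"roll":0},{"dx":0,"dy":0,"dz":0,"roll":0}]' --grip 255

```text
time_s: 19.92
ee_pos: [0.6941, -0.0942, 0.0715]
tool_rot: [1.903, 1.975, 0.527]
contact_force: [-2.5, -0.4, 0.5]
gripper_width: 0.0131
```

Emit:
send_rows --targets '[{"dx":-0.005,"dy":-0.0002,"dz":0.0087,"roll":0},{"dx":-0.01,"dy":-0.0004,"dz":0.0173,"roll":0},{"dx":-0.01,"dy":-0.0004,"dz":0.0173,"roll":0},{"dx":-0.01,"dy":-0.0004,"dz":0.0173,"roll":0},{"dx":-0.01,"dy":-0.0004,"dz":0.0173,"roll":0}]'

```text
time_s: 20.33
ee_pos: [0.6484, -0.0959, 0.1496]
tool_rot: [1.904, 1.976, 0.527]
contact_force: [1.0, 0.3, -2.5]
gripper_width: 0.0134
```

```bash
python3 chk.py|head -2; python3 - <<'E'
from h import *
im=get_image('wrist');cv2.imwrite('pics/w15.png',im[:,:,::-1])
E
```

```text
20.3333 [-0.251 -0.176  1.922  0.188  0.911 -1.938] [ 0.6484 -0.0959  0.1496] az -8.410149370142868
x [-0.0395  0.9992  0.0082] z [ 0.4903  0.0266 -0.8712] tilt 29.405953827793304 tiltaz 3.1001220527967233
```

View pics/w15.png

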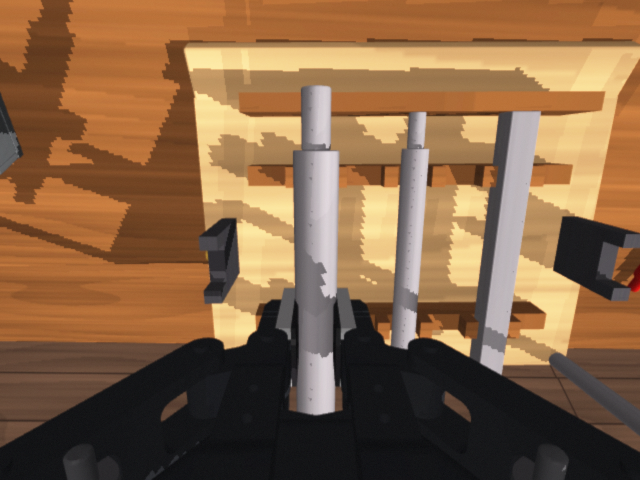

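Emit:
send_rows --targets '[{"dx":-0.015,"dy":-0.0006,"dz":0.026,"roll":0},{"dx":-0.03,"dy":0,"dz":0.01,"roll":0},{"dx":-0.035,"dy":0,"dz":0,"roll":0},{"dx":-0.025,"dy":-0.02,"dz":0,"roll":-2},{"dx":-0.01,"dy":-0.035,"dz":0,"roll":-3}]'

```text
time_s: 20.8
ee_pos: [0.532, -0.15, 0.1852]
tool_rot: [1.977, 1.884, 0.504]
contact_force: [0.7, -1.0, -2.3]
gripper_width: 0.0131
```

Emit:
send_rows --targets '[{"dx":-0.003,"dy":-0.039,"dz":0,"roll":-3},{"dx":-0.003,"dy":-0.039,"dz":0,"roll":-3},{"dx":-0.003,"dy":-0.039,"dz":0,"roll":-2},{"dx":0,"dy":-0.039,"dz":0,"roll":0},{"dx":0,"dy":-0.039,"dz":0,"roll":0}]'

```text
time_s: 21.22
ee_pos: [0.5247, -0.3484, 0.1849]
tool_rot: [2.091, 1.728, 0.463]
contact_force: [0.7, 1.5, -2.3]
gripper_width: 0.0134
```

Emit:
send_rows --targets '[{"dx":0.002,"dy":-0.039,"dz":-0.01,"roll":0},{"dx":0.002,"dy":-0.035,"dz":-0.02,"roll":0},{"dx":0,"dy":0,"dz":-0.02,"roll":0},{"dx":0,"dy":0,"dz":0,"roll":0}]'

```text
time_s: 21.55
ee_pos: [0.5274, -0.4209, 0.1292]
tool_rot: [2.1, 1.73, 0.463]
contact_force: [-0.8, 0.6, -3.9]
gripper_width: 0.0129
```

```bash
python3 chk.py|head -2; python3 - <<'E'
from h import *
im=get_image('wrist');cv2.imwrite('pics/w16.png',im[:,:,::-1])
im=get_image('side');crop(im,250,100,450,260,4,'s16.png')
E
```

```text
21.55 [-0.843 -0.071  1.86   0.376  0.977 -2.373] [ 0.5274 -0.4209  0.1292] az -38.59036779564827
x [0.1884 0.982  0.0123] z [ 0.4795 -0.081  -0.8738] tilt 29.100683363408326 tiltaz -9.589651132674465
```

View pics/w16.png

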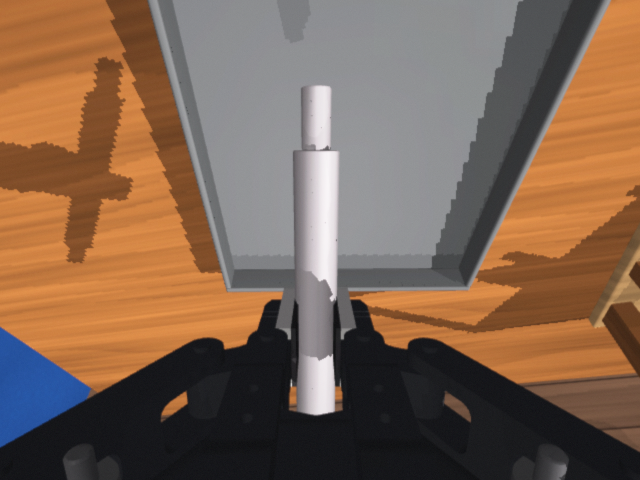

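View pics/s16.png

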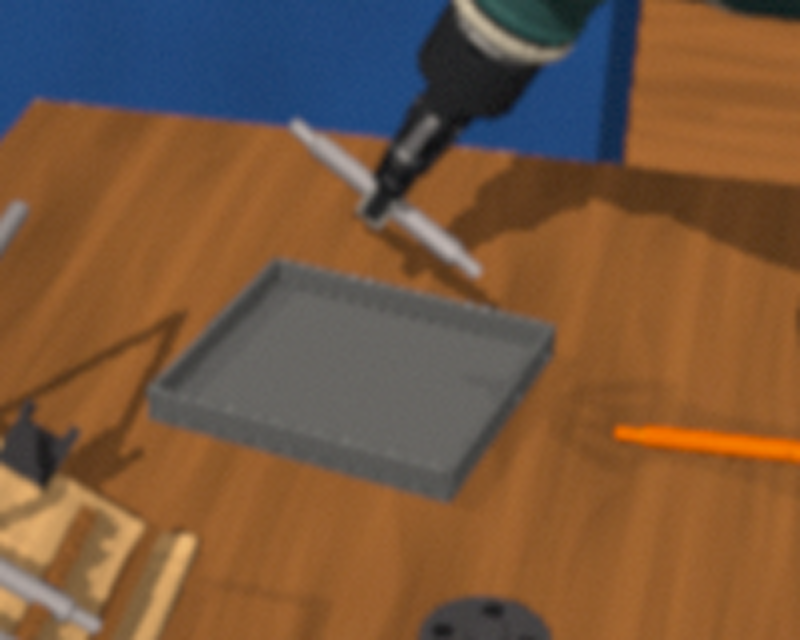

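Emit:
send_rows --targets '[{"dx":-0.003,"dy":-0.003,"dz":-0.03,"roll":-1},{"dx":0,"dy":0,"dz":-0.03,"roll":0},{"dx":0,"dy":0,"dz":-0.018,"roll":0},{"dx":0,"dy":0,"dz":-0.005,"roll":0},{"dx":0,"dy":0,"dz":0,"roll":0}]' --grip_force 25

```text
time_s: 22.07
ee_pos: [0.5265, -0.4226, 0.0526]
tool_rot: [2.104, 1.71, 0.459]
contact_force: [0.1, -1.1, -1.7]
gripper_width: 0.0131
```

```bash
python3 chk.py|head -2
```

```text
22.0667 [-8.430e-01 -1.000e-03  1.927e+00  4.140e-01  8.380e-01 -2.429e+00] [ 0.5265 -0.4226  0.0526] az -38.75114545182625
x [0.2024 0.9793 0.0084] z [ 0.4829 -0.0924 -0.8708] tilt 29.44902163884049 tiltaz -10.827530889985413
```

Emit:
send_rows --targets '[{"dx":0,"dy":0,"dz":-0.005,"roll":0},{"dx":0,"dy":0,"dz":-0.005,"roll":0},{"dx":0,"dy":0,"dz":-0.003,"roll":0},{"dx":0,"dy":0,"dz":-0.003,"roll":0},{"dx":0,"dy":0,"dz":0,"roll":0}]' --grip_force 20

```text
time_s: 22.48
ee_pos: [0.5264, -0.4238, 0.0366]
tool_rot: [2.104, 1.708, 0.458]
contact_force: [-1.7, -0.4, 0.5]
gripper_width: 0.013
```

Emit:
send_rows --targets '[{"dx":0,"dy":0,"dz":-0.003,"roll":0},{"dx":0,"dy":0,"dz":-0.003,"roll":0},{"dx":0,"dy":0,"dz":-0.002,"roll":0},{"dx":0,"dy":0,"dz":0,"roll":0}]'

```text
time_s: 22.82
ee_pos: [0.5269, -0.4241, 0.0294]
tool_rot: [2.103, 1.707, 0.458]
contact_force: [0.9, 0.6, 4.0]
gripper_width: 0.013
```

```bash
python3 - <<'E'
from h import *
im=get_image('side');crop(im,250,100,450,260,4,'s17.png')
im=get_image('wrist');cv2.imwrite('pics/w17.png',im[:,:,::-1])
E
```

```text
(no output)
```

View pics/s17.png

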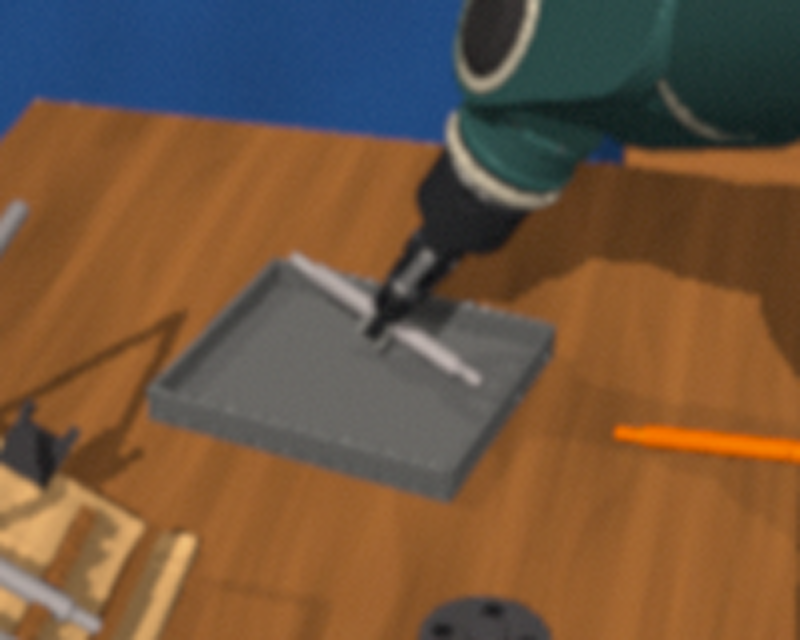

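View pics/w17.png

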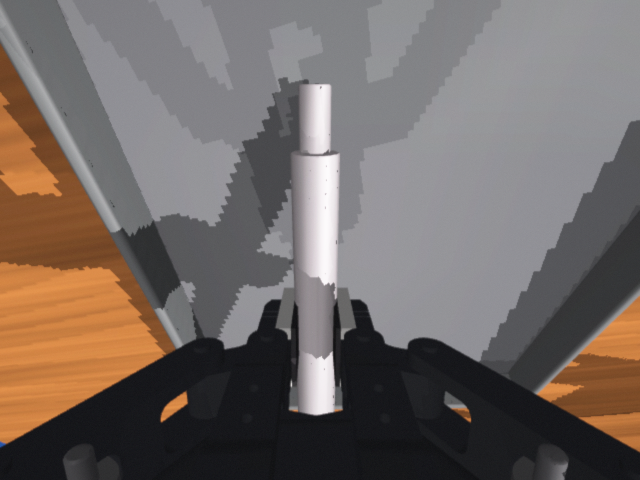

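Emit:
send_rows --targets '[{"dx":0,"dy":0,"dz":-0.003,"roll":0},{"dx":0,"dy":0,"dz":-0.003,"roll":0},{"dx":0,"dy":0,"dz":-0.002,"roll":0},{"dx":0,"dy":0,"dz":0,"roll":0}]'

```text
time_s: 23.25
ee_pos: [0.5266, -0.424, 0.0209]
tool_rot: [2.104, 1.708, 0.458]
contact_force: [1.1, -0.9, 6.2]
gripper_width: 0.0131
```

Emit:
send_rows --targets '[{"dx":0,"dy":0,"dz":-0.002,"roll":0},{"dx":0,"dy":0,"dz":-0.002,"roll":0},{"dx":0,"dy":0,"dz":0,"roll":0}]'

```text
time_s: 23.5
ee_pos: [0.5262, -0.4235, 0.0162]
tool_rot: [2.105, 1.709, 0.458]
contact_force: [-1.7, -0.1, 2.6]
gripper_width: 0.0129
```

```bash
python3 - <<'E'
from h import *
im=get_image('side');crop(im,290,140,410,230,6,'s18.png')
im=get_image('wrist');cv2.imwrite('pics/w18.png',im[:,:,::-1])
E
```

```text
(no output)
```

View pics/s18.png

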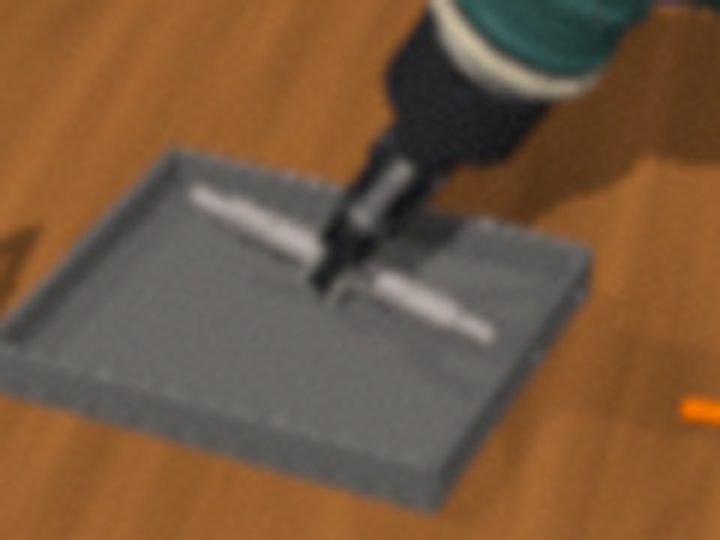

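View pics/w18.png

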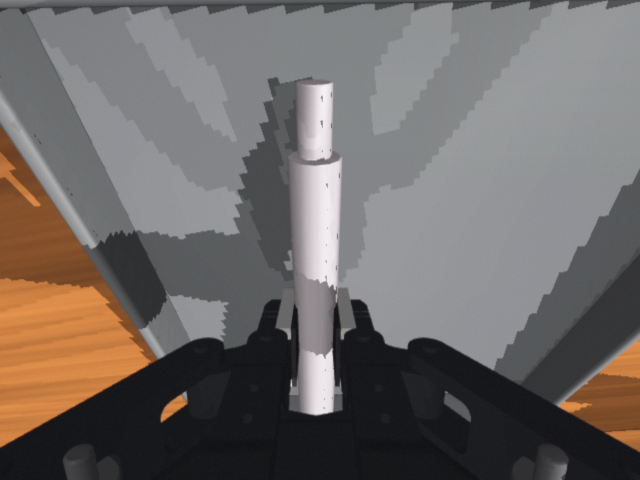

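Emit:
send_rows --targets '[{"dx":0,"dy":0,"dz":-0.0015,"roll":0},{"dx":0,"dy":0,"dz":-0.0015,"roll":0},{"dx":0,"dy":0,"dz":0,"roll":0}]'

```text
time_s: 23.85
ee_pos: [0.5261, -0.4234, 0.013]
tool_rot: [2.105, 1.709, 0.458]
contact_force: [-1.5, 0.5, 0.6]
gripper_width: 0.0132
```

Emit:
send_rows --targets '[{"dx":0,"dy":0,"dz":0,"roll":0},{"dx":0,"dy":0,"dz":0,"roll":0},{"dx":0,"dy":0,"dz":0,"roll":0}]' --grip 150

```text
time_s: 24.1
ee_pos: [0.5261, -0.4235, 0.0132]
tool_rot: [2.105, 1.709, 0.458]
contact_force: [-1.5, -0.4, -0.4]
gripper_width: 0.0355
```

Emit:
send_rows --targets '[{"dx":-0.005,"dy":0.001,"dz":0.0087,"roll":0},{"dx":-0.01,"dy":0.002,"dz":0.0174,"roll":0},{"dx":-0.015,"dy":0.003,"dz":0.026,"roll":0},{"dx":-0.01,"dy":0.005,"dz":0.035,"roll":0},{"dx":0,"dy":0.01,"dz":0.038,"roll":2}]'

```text
time_s: 24.52
ee_pos: [0.484, -0.402, 0.139]
tool_rot: [2.081, 1.747, 0.467]
contact_force: [0.6, -0.0, -0.3]
gripper_width: 0.035
```

```bash
python3 chk.py; python3 - <<'E'
from h import *
im=get_image('wrist');cv2.imwrite('pics/w19.png',im[:,:,::-1])
E
```

```text
24.5167 [-0.885 -0.178  1.941  0.394  1.018 -2.429] [ 0.484 -0.402  0.139] az -39.71403114027789
x [0.1709 0.9853 0.0089] z [ 0.4841 -0.0761 -0.8717] tilt 29.34686916426806 tiltaz -8.937791178283602
0 [ 144.03814402    0.83006684 -132.50118188] [np.float64(324.03814402088653), np.float64(-0.8300668424030953), np.float64(47.49881812365982)]
1 [-177.71044513   59.34420708    9.5392608 ] [np.float64(2.289554872110898), np.float64(-59.34420708045211), np.float64(189.5392607953876)]
```

View pics/w19.png

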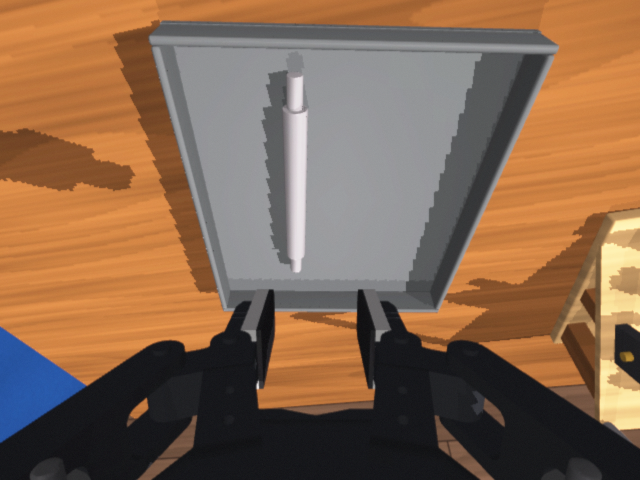

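Emit:
send_rows --targets '[{"dx":0,"dy":0.015,"dz":0.037,"roll":3},{"dx":0,"dy":0.015,"dz":0.037,"roll":3},{"dx":0,"dy":0.025,"dz":0.03,"roll":3},{"dx":0.005,"dy":0.035,"dz":0.02,"roll":2.5},{"dx":0.008,"dy":0.038,"dz":0.01,"roll":0}]'

```text
time_s: 24.98
ee_pos: [0.4987, -0.2747, 0.2764]
tool_rot: [1.907, 1.964, 0.525]
contact_force: [1.2, -0.1, 0.8]
gripper_width: 0.0353
```

Emit:
send_rows --targets '[{"dx":0.01,"dy":0.039,"dz":0.01,"roll":0},{"dx":0.01,"dy":0.039,"dz":0,"roll":0},{"dx":0.012,"dy":0.039,"dz":0,"roll":0},{"dx":0.012,"dy":0.039,"dz":0,"roll":0},{"dx":0.012,"dy":0.039,"dz":0,"roll":0}]'

```text
time_s: 25.4
ee_pos: [0.5549, -0.0777, 0.2834]
tool_rot: [1.91, 1.964, 0.526]
contact_force: [0.1, -1.9, -0.0]
gripper_width: 0.0353
```

Emit:
send_rows --targets '[{"dx":0.012,"dy":0.032,"dz":0,"roll":0},{"dx":0,"dy":0,"dz":0,"roll":0}]'

```text
time_s: 25.57
ee_pos: [0.5678, -0.0423, 0.283]
tool_rot: [1.906, 1.971, 0.528]
contact_force: [-1.2, -1.0, 1.0]
gripper_width: 0.0351
```

```bash
python3 chk.py; python3 - <<'E'
from h import *
im=get_image('wrist');cv2.imwrite('pics/w20.png',im[:,:,::-1])
E
```

```text
25.5667 [-0.176 -0.445  1.913  0.121  1.172 -1.798] [ 0.5678 -0.0423  0.283 ] az -4.264430488670652
x [-0.0355  0.9993  0.0089] z [ 0.4922  0.0252 -0.8701] tilt 29.526120362833993 tiltaz 2.934066168106782
0 [ 134.84072228    0.6988581  -135.17650621] [np.float64(314.84072227776346), np.float64(-0.6988580956540825), np.float64(44.82349379279546)]
1 [-177.70831406   59.52344889   -2.33375987] [np.float64(2.291685944418788), np.float64(-59.52344889251654), np.float64(177.66624013266065)]
```

View pics/w20.png

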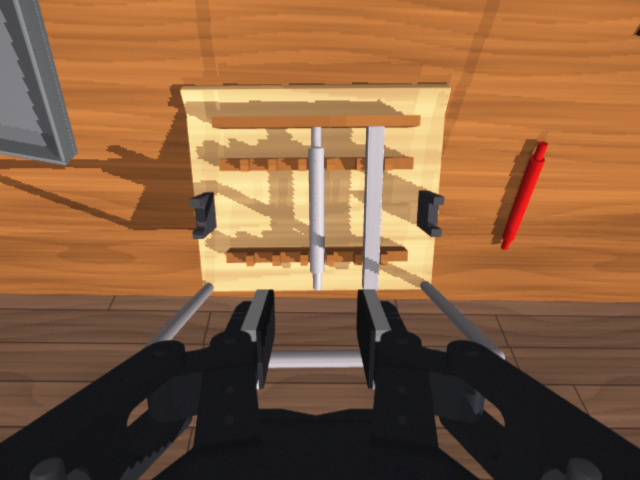

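Emit:
send_rows --targets '[{"dx":0.0165,"dy":0.0009,"dz":-0.0286,"roll":0},{"dx":0.0165,"dy":0.0009,"dz":-0.0286,"roll":0},{"dx":0.0165,"dy":0.0009,"dz":-0.0286,"roll":0},{"dx":0.0165,"dy":0.0009,"dz":-0.0286,"roll":0},{"dx":0.0165,"dy":0.0009,"dz":-0.0286,"roll":0}]'

```text
time_s: 26.03
ee_pos: [0.6499, -0.0443, 0.1385]
tool_rot: [1.911, 1.964, 0.525]
contact_force: [1.4, -0.3, 0.7]
gripper_width: 0.0351
```

Emit:
send_rows --targets '[{"dx":0.0125,"dy":0,"dz":-0.0216,"roll":0},{"dx":0,"dy":0,"dz":0,"roll":0}]'

```text
time_s: 26.2
ee_pos: [0.6613, -0.0441, 0.1122]
tool_rot: [1.916, 1.969, 0.52]
contact_force: [-0.8, -0.0, -0.7]
gripper_width: 0.035
```

```bash
python3 chk.py|head -2; python3 - <<'E'
from h import *
im=get_image('wrist');cv2.imwrite('pics/w21.png',im[:,:,::-1])
E
```

```text
26.2 [-0.146 -0.131  1.945  0.125  0.832 -1.804] [ 0.6613 -0.0441  0.1122] az -3.8171014562608154
x [-0.0294  0.9995  0.0089] z [ 0.4855  0.0221 -0.874 ] tilt 29.077340777286135 tiltaz 2.6072711447834704
```

View pics/w21.png

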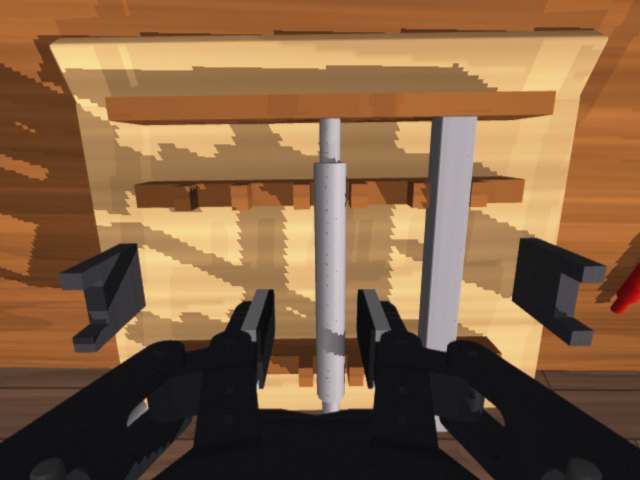

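Emit:
send_rows --targets '[{"dx":0.005,"dy":0.0078,"dz":0.003,"roll":0},{"dx":0.01,"dy":0.0004,"dz":-0.0172,"roll":0},{"dx":0.009,"dy":0.0004,"dz":-0.0155,"roll":0},{"dx":0.005,"dy":0,"dz":-0.0087,"roll":0},{"dx":0,"dy":0,"dz":0,"roll":0}]'

```text
time_s: 26.67
ee_pos: [0.6913, -0.0344, 0.0794]
tool_rot: [1.911, 1.966, 0.525]
contact_force: [-0.5, 0.6, 0.3]
gripper_width: 0.0353
```

```bash
python3 chk.py|head -2; python3 - <<'E'
from h import *
im=get_image('wrist');cv2.imwrite('pics/w22.png',im[:,:,::-1])
E
```

```text
26.6667 [-0.121 -0.036  1.914  0.118  0.759 -1.784] [ 0.6913 -0.0344  0.0794] az -2.851558537846446
x [-0.0306  0.9995  0.008 ] z [ 0.4909  0.022  -0.8709] tilt 29.43427581651322 tiltaz 2.5679920004902974
```

View pics/w22.png

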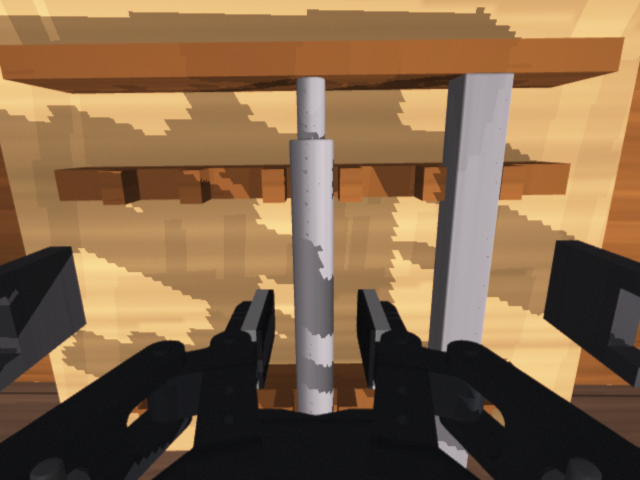

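Emit:
send_rows --targets '[{"dx":0.0025,"dy":0,"dz":-0.0047,"roll":0},{"dx":0,"dy":0,"dz":0,"roll":0}]'

```text
time_s: 26.88
ee_pos: [0.6939, -0.0345, 0.0756]
tool_rot: [1.91, 1.965, 0.526]
contact_force: [-0.2, -0.4, -0.3]
gripper_width: 0.0353
```

Emit:
send_rows --targets '[{"dx":0,"dy":0,"dz":0,"roll":0},{"dx":0,"dy":0,"dz":0,"roll":0},{"dx":0,"dy":0,"dz":0,"roll":0},{"dx":0,"dy":0,"dz":0,"roll":0}]' --grip 255 --grip_force 90

```text
time_s: 27.22
ee_pos: [0.6938, -0.0346, 0.0758]
tool_rot: [1.91, 1.965, 0.525]
contact_force: [-7.0, -1.1, 5.5]
gripper_width: 0.0127
```

Emit:
send_rows --targets '[{"dx":0,"dy":0,"dz":0,"roll":0},{"dx":0,"dy":0,"dz":0,"roll":0},{"dx":0.0022,"dy":0,"dz":-0.004,"roll":0},{"dx":0,"dy":0,"dz":0,"roll":0}]' --grip 150

```text
time_s: 27.55
ee_pos: [0.6959, -0.0344, 0.07]
tool_rot: [1.911, 1.966, 0.525]
contact_force: [-0.9, 0.2, -0.3]
gripper_width: 0.035
```

Emit:
send_rows --targets '[{"dx":0,"dy":0,"dz":0,"roll":0},{"dx":0,"dy":0,"dz":0,"roll":0},{"dx":0,"dy":0,"dz":0,"roll":0},{"dx":0,"dy":0,"dz":0,"roll":0}]' --grip 255

```text
time_s: 27.88
ee_pos: [0.6958, -0.0344, 0.0707]
tool_rot: [1.911, 1.966, 0.525]
contact_force: [-0.9, -0.3, 0.2]
gripper_width: 0.0131
```

Emit:
send_rows --targets '[{"dx":-0.005,"dy":-0.0002,"dz":0.0087,"roll":0},{"dx":-0.01,"dy":-0.0004,"dz":0.0173,"roll":0},{"dx":-0.01,"dy":-0.0004,"dz":0.0173,"roll":0},{"dx":-0.01,"dy":-0.0004,"dz":0.0173,"roll":0},{"dx":-0.01,"dy":-0.0004,"dz":0.0173,"roll":0}]'

```text
time_s: 28.3
ee_pos: [0.6501, -0.0362, 0.149]
tool_rot: [1.911, 1.967, 0.525]
contact_force: [1.3, 0.7, -2.4]
gripper_width: 0.0132
```

```bash
python3 - <<'E'
from h import *
im=get_image('wrist');cv2.imwrite('pics/w23.png',im[:,:,::-1])
E
```

```text
(no output)
```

View pics/w23.png

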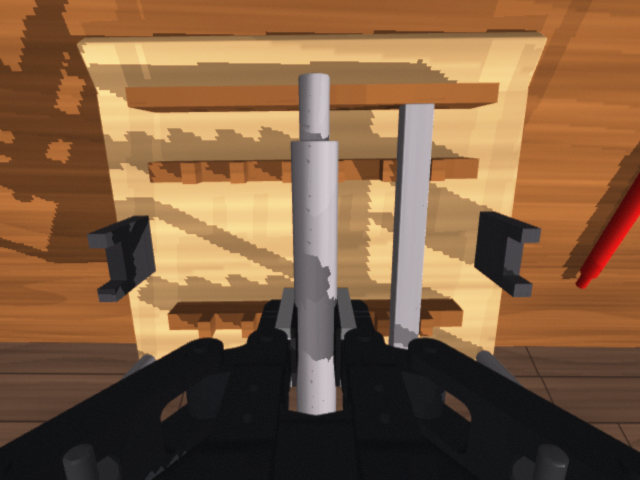

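Emit:
send_rows --targets '[{"dx":-0.015,"dy":-0.0006,"dz":0.026,"roll":0},{"dx":-0.03,"dy":0,"dz":0.01,"roll":0},{"dx":-0.035,"dy":0,"dz":0,"roll":0},{"dx":-0.025,"dy":-0.02,"dz":0,"roll":-2},{"dx":-0.01,"dy":-0.038,"dz":0,"roll":-3}]'

```text
time_s: 28.77
ee_pos: [0.5337, -0.0931, 0.1845]
tool_rot: [1.984, 1.875, 0.502]
contact_force: [0.4, -0.9, -1.7]
gripper_width: 0.0129
```

Emit:
send_rows --targets '[{"dx":0,"dy":-0.039,"dz":0,"roll":-3},{"dx":0,"dy":-0.039,"dz":0,"roll":-3},{"dx":0,"dy":-0.039,"dz":0,"roll":-2},{"dx":0,"dy":-0.039,"dz":0,"roll":0},{"dx":0,"dy":-0.039,"dz":0,"roll":0}]'

```text
time_s: 29.18
ee_pos: [0.5355, -0.2917, 0.1844]
tool_rot: [2.098, 1.718, 0.461]
contact_force: [1.4, 0.5, -1.9]
gripper_width: 0.0131
```

Emit:
send_rows --targets '[{"dx":0.003,"dy":-0.039,"dz":0,"roll":0},{"dx":0.003,"dy":-0.022,"dz":-0.01,"roll":0},{"dx":0,"dy":0,"dz":-0.02,"roll":0},{"dx":0,"dy":0,"dz":-0.02,"roll":0},{"dx":0,"dy":0,"dz":0,"roll":0}]'

```text
time_s: 29.6
ee_pos: [0.5404, -0.3503, 0.1292]
tool_rot: [2.105, 1.721, 0.46]
contact_force: [-0.5, 0.8, -3.5]
gripper_width: 0.0132
```

```bash
python3 chk.py; python3 - <<'E'
from h import *
im=get_image('wrist');cv2.imwrite('pics/w24.png',im[:,:,::-1])
E
```

```text
29.6 [-0.73  -0.16   1.942  0.322  0.943 -2.236] [ 0.5404 -0.3503  0.1292] az -32.95152165103106
x [0.1957 0.9806 0.0112] z [ 0.4791 -0.0857 -0.8736] tilt 29.123776754068565 tiltaz -10.138064870894404
0 [ 145.76681359    1.09002614 -132.78545336] [np.float64(325.76681359306775), np.float64(-1.090026140885762), np.float64(47.21454663849045)]
1 [-177.55469306   59.11950251   10.90374317] [np.float64(2.4453069350525993), np.float64(-59.119502505989495), np.float64(190.9037431697895)]
```

View pics/w24.png

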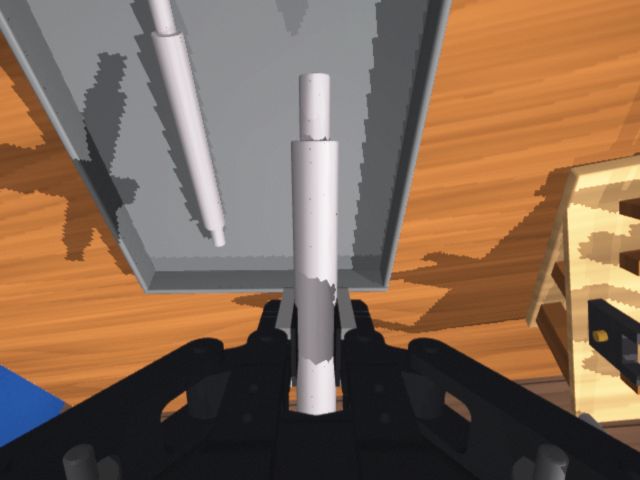

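Emit:
send_rows --targets '[{"dx":-0.005,"dy":0,"dz":-0.03,"roll":0},{"dx":-0.003,"dy":0,"dz":-0.03,"roll":0},{"dx":0,"dy":0,"dz":-0.02,"roll":0},{"dx":0,"dy":0,"dz":-0.008,"roll":0},{"dx":0,"dy":0,"dz":0,"roll":0}]' --grip_force 25

```text
time_s: 30.07
ee_pos: [0.5338, -0.3503, 0.0458]
tool_rot: [2.099, 1.72, 0.461]
contact_force: [-0.6, 0.1, -1.6]
gripper_width: 0.0133
```

Emit:
send_rows --targets '[{"dx":0,"dy":0,"dz":-0.003,"roll":0},{"dx":0,"dy":0,"dz":-0.003,"roll":0},{"dx":0,"dy":0,"dz":-0.003,"roll":0},{"dx":0,"dy":0,"dz":-0.002,"roll":0},{"dx":0,"dy":0,"dz":0,"roll":0}]' --grip_force 20

```text
time_s: 30.48
ee_pos: [0.5343, -0.3511, 0.0363]
tool_rot: [2.097, 1.718, 0.461]
contact_force: [-0.4, -0.4, 0.7]
gripper_width: 0.013
```

Emit:
send_rows --targets '[{"dx":0,"dy":0,"dz":-0.003,"roll":0},{"dx":0,"dy":0,"dz":-0.003,"roll":0},{"dx":0,"dy":0,"dz":-0.002,"roll":0},{"dx":0,"dy":0,"dz":-0.002,"roll":0},{"dx":0,"dy":0,"dz":0,"roll":0}]'

```text
time_s: 30.9
ee_pos: [0.5346, -0.3515, 0.0268]
tool_rot: [2.096, 1.717, 0.461]
contact_force: [0.2, -2.2, 5.8]
gripper_width: 0.0131
```

Emit:
send_rows --targets '[{"dx":0,"dy":0,"dz":-0.003,"roll":0},{"dx":0,"dy":0,"dz":-0.003,"roll":0},{"dx":0,"dy":0,"dz":-0.003,"roll":0},{"dx":0,"dy":0,"dz":-0.002,"roll":0},{"dx":0,"dy":0,"dz":0,"roll":0}]'

```text
time_s: 31.32
ee_pos: [0.5347, -0.3515, 0.0158]
tool_rot: [2.096, 1.717, 0.461]
contact_force: [1.3, -0.7, 8.1]
gripper_width: 0.0136
```

```bash
python3 - <<'E'
from h import *
im=get_image('side');crop(im,290,140,410,230,6,'s25.png')
im=get_image('wrist');cv2.imwrite('pics/w25.png',im[:,:,::-1])
E
```

```text
(no output)
```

View pics/s25.png

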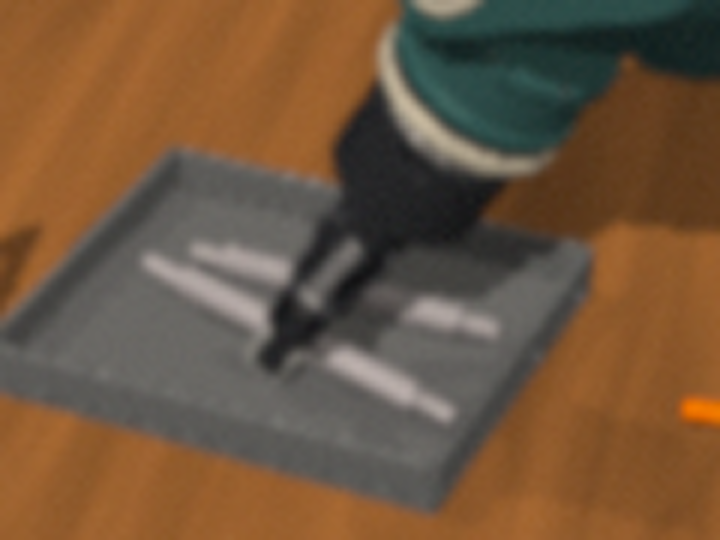

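Emit:
send_rows --targets '[{"dx":0,"dy":0,"dz":-0.0015,"roll":0},{"dx":0,"dy":0,"dz":-0.0015,"roll":0},{"dx":0,"dy":0,"dz":0,"roll":0}]'

```text
time_s: 31.67
ee_pos: [0.5348, -0.3515, 0.0129]
tool_rot: [2.096, 1.717, 0.461]
contact_force: [2.5, -1.0, 6.1]
gripper_width: 0.0135
```

Emit:
send_rows --targets '[{"dx":0,"dy":0,"dz":0,"roll":0},{"dx":0,"dy":0,"dz":0,"roll":0},{"dx":0,"dy":0,"dz":0,"roll":0}]' --grip 150

```text
time_s: 31.92
ee_pos: [0.5338, -0.3508, 0.0115]
tool_rot: [2.098, 1.719, 0.461]
contact_force: [0.8, -0.2, 0.2]
gripper_width: 0.0353
```

Emit:
send_rows --targets '[{"dx":-0.005,"dy":0.001,"dz":0.0087,"roll":0},{"dx":-0.01,"dy":0.002,"dz":0.0174,"roll":0},{"dx":-0.015,"dy":0.003,"dz":0.026,"roll":0},{"dx":-0.01,"dy":0,"dz":0.035,"roll":0},{"dx":-0.01,"dy":0,"dz":0.038,"roll":0}]'

```text
time_s: 32.33
ee_pos: [0.4823, -0.344, 0.1373]
tool_rot: [2.1, 1.72, 0.46]
contact_force: [0.4, -0.7, 0.1]
gripper_width: 0.0354
```

Emit:
send_rows --targets '[{"dx":-0.03,"dy":0,"dz":0.03,"roll":0},{"dx":-0.03,"dy":0,"dz":0.03,"roll":0},{"dx":-0.03,"dy":0,"dz":0.02,"roll":0},{"dx":0,"dy":0,"dz":0,"roll":0}]'

```text
time_s: 32.67
ee_pos: [0.3922, -0.3457, 0.2217]
tool_rot: [2.093, 1.714, 0.458]
contact_force: [0.4, 0.4, 2.4]
gripper_width: 0.0354
```

```bash
python3 chk.py|head -2; python3 - <<'E'
from h import *
for n in('top','side','wrist'):
    cv2.imwrite(f'pics/{n}26.png',get_image(n)[:,:,::-1])
t=cv2.imread('pics/top26.png')[:,:,::-1];crop(t,270,105,540,290,3,'t26c.png')
s=cv2.imread('pics/side26.png')[:,:,::-1];crop(s,170,140,430,380,3,'s26c.png')
E
```

```text
32.6667 [-0.965 -0.492  2.044  0.376  1.225 -2.4  ] [ 0.3922 -0.3457  0.2217] az -41.39097693384866
x [0.1967 0.9805 0.0023] z [ 0.4867 -0.0956 -0.8683] tilt 29.73795719338515 tiltaz -11.106342818058819
```

View pics/top26.png

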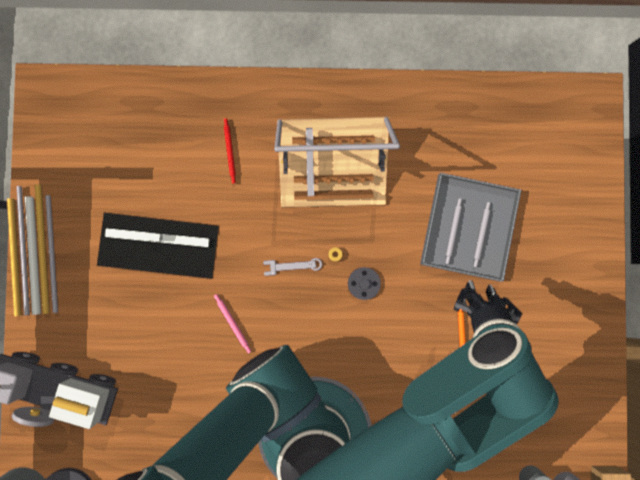

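View pics/s26c.png

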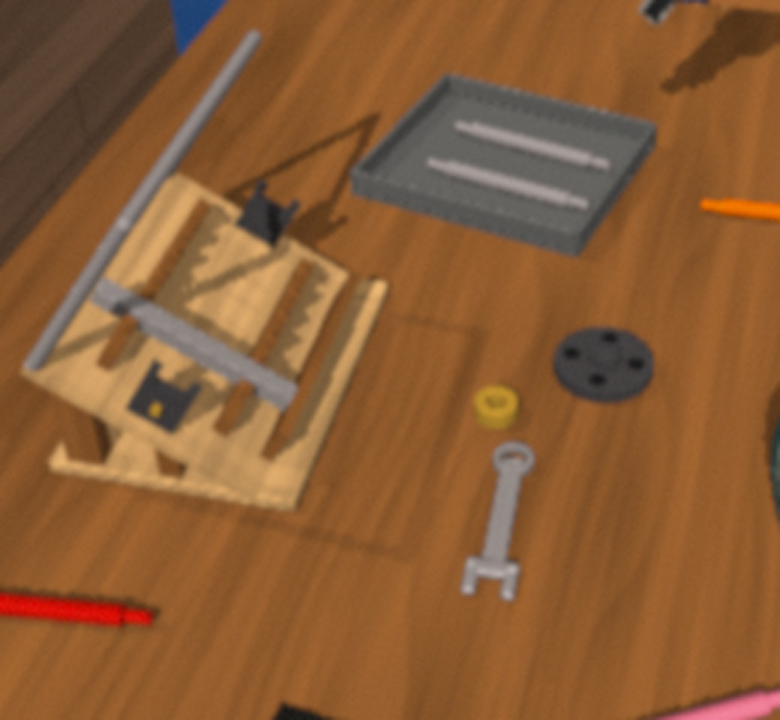

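View pics/wrist26.png

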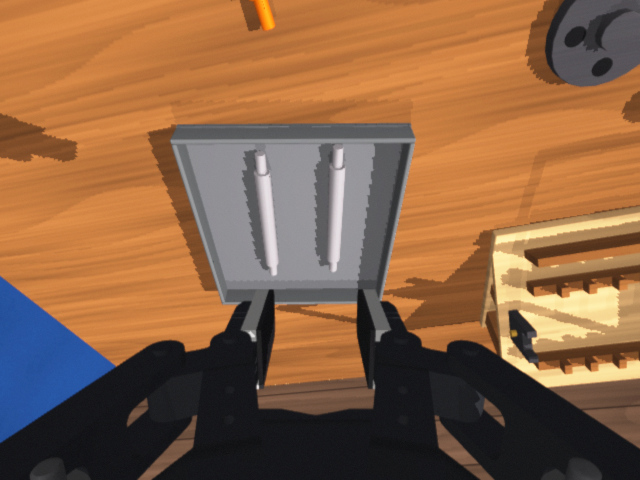

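```bash
python3 - <<'E'
from h import *
np.set_printoptions(precision=4,suppress=True)
im=cv2.imread('pics/top26.png')
g=cv2.cvtColor(im,cv2.COLOR_BGR2HSV);m=((g[...,2]>140)&(g[...,1]<60)).astype(np.uint8);m[:,:425]=0;m[:,520:]=0;m[:185]=0;m[275:]=0
c0=np.array([.532,-.387]);a=np.radians(-11.2);Rz=np.array([[np.cos(a),-np.sin(a)],[np.sin(a),np.cos(a)]])
for c in cv2.findContours(m,0,1)[0]:
  if cv2.contourArea(c)<40: continue
  p=c[:,0].astype(float);i=p[:,1].argmin();j=p[:,1].argmax()
  for q in(p[i],p[j]):
    w=onz('top',q,.013);print(q,w,'tray',Rz.T@(w[:2]-c0))
# bar on mat
m=((g[...,2]>170)&(g[...,1]<50)).astype(np.uint8);m[:,:95]=0;m[:,222:]=0;m[:205]=0;m[280:]=0
c=max(cv2.findContours(m,0,1)[0],key=cv2.contourArea);print(cv2.minAreaRect(c),onz('top',cv2.minAreaRect(c)[0],.015))
S=lambda x,y:(170+x/3,140+y/3)
for t,s in[((451,262),(586,204)),((460.5,199.5),(430,162)),((477,265),(605,163)),((489,203),(460,126))]:print(tri('top',t,'side',S(*s)))
t=im[:,:,::-1];crop(t,415,170,530,285,6,'t26t.png');crop(t,90,200,230,290,5,'t26m.png')
E
```

```text
[487. 201.] [ 0.5999 -0.4338  0.013 ] tray [ 0.0757 -0.0327]
[475. 267.] [ 0.4297 -0.4031  0.013 ] tray [-0.0972 -0.0356]
[458. 198.] [ 0.6065 -0.359   0.013 ] tray [0.0677 0.0419]
[445. 263.] [ 0.4388 -0.3261  0.013 ] tray [-0.1032  0.0416]
((132.01980590820312, 234.80198669433594), (54.130027770996094, 8.15930461883545), 5.710592269897461) [0.4989 0.4753 0.015 ]
(array([ 0.4412, -0.3434,  0.0063]), np.float64(0.0008351104363091913))
(array([ 0.6027, -0.365 ,  0.0144]), np.float64(0.0003408041572810088))
(array([ 0.4347, -0.4083,  0.0128]), np.float64(0.00044499009218288283))
(array([ 0.5934, -0.4394,  0.0127]), np.float64(0.003017279967303475))
```

View pics/t26t.png

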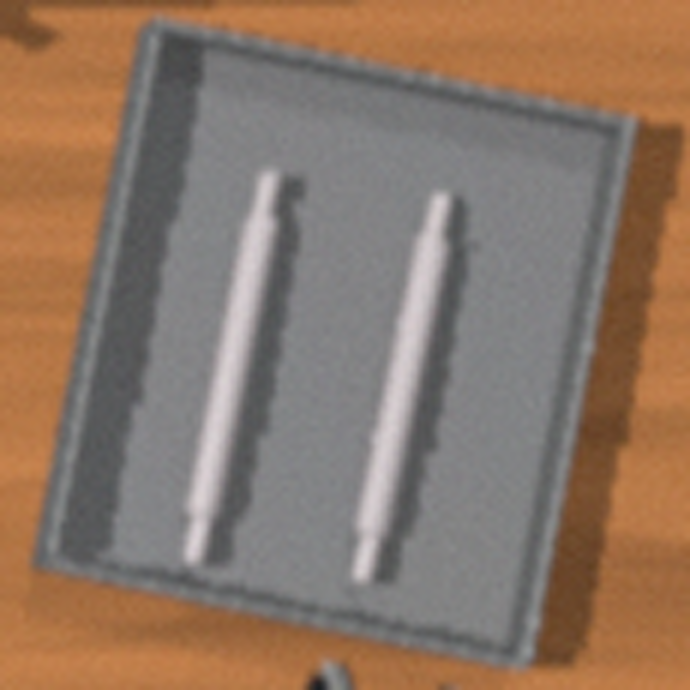

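View pics/t26m.png

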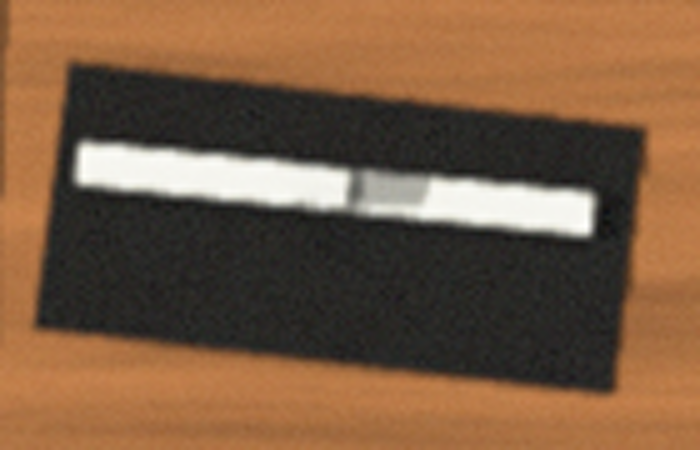

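```bash
python3 -c "
from workcell import *
print(hand_in())"
```

```text
the job is handed in; nothing more can be done
None
```

The job is handed in at about 33 s of the 72 s allowed. The retaining bar is on the mat, both steel axle shafts are in the tray, and the square bar is still in its lane.

**Tilt:** The moves allow no tilt. I pushed the arm past its reach in free space until the tool leaned 30 degrees, and it kept that lean. I then rolled it into line with the rack and worked in and out along n.

**Bar:** I gripped the lug, lifted the bar 90 mm clear and stood its lower edge on the mat. A short slide meant to level it did nothing, so on release it rocked the last 30 degrees flat, lug up.

**Shafts:** On the first try each time the fingers closed above the shaft's middle, reading 11.7 and 12.7 mm. I reopened, went deeper and got a steady 13.1 mm. I then set each foot on the tray floor and let the shaft turn towards level in a light grip. At release each centre had an estimated 10 mm or less left to settle.

**Last checks** (the hand-in itself gave no verdict):
- **Bar:** it lies flat within the mat, about 20 mm off the mat's centre in x.
- **Shafts:** both lie flat about 75 mm apart, near tray y = -34 and +42 mm. Their ends are at least 12 mm inside the inner walls.
- **Height readings:** three of the four shaft ends measured 13–14 mm high, as expected. The fourth read 6 mm and its y was also off, so I put it down to a pixel I picked badly. The pictures show that shaft flat.
- **Left alone:** the square bar, flywheel, collar and spanner look unmoved by eye in the pictures. I did not measure them. The gripper was well clear of everything.

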